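# Open the counterweighted hold-down and load the dressing stick

## Task

Swing the hold-down arm of the small inspection stand up past its balance point and let it down gently, without letting it drop or forcing it, until its counterweight rests on the rubber buffer and the arm stays open by itself. Then lay the white ceramic dressing stick in the stand's groove and slide it gently along until its end is home against the end stop. Leave the other things where they are.

Things in the scene. Friction and masses are not known exactly. Their poses are not given: they have to be found in the camera images.
- stand: Fixed inspection stand: dark base plate 245x110x12 mm, aluminium groove block in front (x -110 to -40, y -25 to 25 mm, top at 30 mm), two hinge cheeks (127 mm tall, 72 mm apart outside) and, 75 mm behind the origin, a rubber buffer on a screw whose height differs. Origin on the desk; the plate spans x -110 to +135 mm. -x: front, where the groove opens and the arm points; y along the hinge; z up.
- hold_arm (a joint): Arm hinge, rad. 0 (start): level over the groove; grows as the bar goes up and back (pi/2 upright). Balance lies at 0.65 to 1.15: before it the arm falls shut, past it open, until the counterweight sits on the buffer at 1.65 to 2.2, to be found by feel. Bar force to lift 2-3 N, to hold back up to 3.5 N. Over 1.2 rad/s is a drop; over 45 N on the buffer (some 10 N too much at the bar) is forcing.
- hinge (a point): Middle of the hinge axis, 30 mm behind the stand's origin and 112 mm above the desk; axes as the stand's (y along the hinge). The arm turns about the y axis through it.
- grip_bar (a point): Middle of the round steel cross bar at the arm's tip, for lifting: 12 mm thick, 110 mm long, parallel to the hinge, 150 mm from it. The arm (12 mm wide, 14 high) joins it in the middle; the bar is free from 6 to 55 mm either side. The point turns with the arm. A stalk with a rubber foot, 55 mm from the bar, blocks the groove while the arm is shut.
- counterweight: Dark steel drum, 44 mm thick, 40 mm wide, on a rod that stands up and back from the hinge; it turns with the arm. Origin at its middle, 70 mm from the hinge axis.
- groove_end (a point): Point on the groove's floor, midway between its walls, at the face of the steel end stop; axes as the stand's. The groove runs 70 mm from here towards -x, open above and in front: 14 mm wide, walls 8 mm high, floor 22 mm above the desk. The end stop is 8 mm thick, as high as the walls.
- stick: White ceramic stick on the desk, a plain bar 10 x 102 x 9 mm, 22 g. Origin in the middle of its underside, long axis y, z up. Either end may go in first. Home, its origin is 51 mm from the end stop and 32 mm of it stick out in front of the groove block. Brittle: more than 25 N against the stand counts as forced. It lies between a divider 0.34 m high and a tall camera column (at x 0.63, y -0.37 m).
- pin_gauge: Steel pin gauge, 82 mm long, 12 mm thick in the middle, bystander. Origin under its middle.
- v_block: Steel V block, 46 x 38 x 32 mm, bystander. Origin under its middle.
- gauge_block: Steel gauge block, 16 x 34 x 15 mm, bystander. Origin under its middle.
- oil_bottle: Small oil bottle, 34 mm across, 96 mm high, bystander. Origin under its middle.
Not all that is in view belongs to the job. Several things have the shape of the stick; the one meant has the colours described above.

How it is judged:
By the outcome, as a careful person would: the job done as asked, in the order asked, and still so for the second after the job is handed in, with the robot touching nothing.
It also fails if it takes over 72 s, if anything falls off the work surface, if the arm or the gripper's body presses on something with over 40 N, if the wrist force passes 120 N, or if a joint passes its speed limit or range.

## Robot

A 6-joint arm with a two-finger parallel gripper is mounted at the origin on the work surface; the furniture and walls round the work are solid. World frame = base frame: x ahead of the robot, y to its left, z up, the work surface at z = 0. Lengths are in mm, angles in rad, forces in N, time in s.
With the tool pointing down it reaches from about 350 to 875 mm from the base axis. Payload 4.2 kg.
Tool frame: the origin (TCP) lies at the very end of the fingers, on their centre line; the grasp point (between the pads) lies arm.grip_depth behind it (arm.grip_depth is the distance from the TCP to the grasp point, in mm); z points along the fingers, y is the direction in which the jaws open and shut (so a half turn about z gives the same grasp; the last joint's range is limited). The gripper opens to 85 mm and grips with 20 to 120 N. Pads are 22 mm wide; open, the fingers measure 114 mm over their backs; the gripper's body (76 mm by 85 mm) begins 54 mm behind the grasp point. The pads swing forward as they close: fully open they stand 13 mm farther back than shut.
Start: joints at [-0.85, 0.385, 0.008, 0, -1.194, -0.259], TCP at [278.486, -559.504, 231.312] pointing down, gripper open.
Joint ranges: [-3.14, 3.14], [-1.21, 2.06], [-1.07, 1.41], [-3.16, 2.05], [-2.99, -0.16], [-3.1, 3.1]. Speed limits (rad/s): [2.79, 2.79, 3.14, 3.14, 3.14, 3.14].

## Interface

Orientations are given as a unit quaternion [x, y, z, w].
In Python, from bench import arm, optics, workorder gives the robot as it stands. The module is installed in compiled form; this text tells all that it offers.
- The arm moves only by the tool play_rows, never from a script. Its arguments are lists of equal length, an entry for each row: "travel": the shift along the tool's x, y, z in m, a list of three; "rotation": the turn, a rotation vector about the tool's x, y, z in rad, a list of three; "grip": the opening, from 0 (shut) to 1 (fully open). In form: {"travel": [[x, y, z], ...], "rotation": [[rx, ry, rz], ...], "grip": [grip, ...]}. A call has 1 to 12 rows; each row shifts and turns the commanded pose from where the row before left it, along the tool's axes as they then stand; what a row does not reach is not made up. A row lasts 1/12 s, in which the tool goes at most 41.7 mm and 7.16 degrees, less where a joint would pass 70% of its speed; a pose out of reach is approached as far as the arm can. A call is refused whole if a number of a shift passes 0.0417 or a number of a turn 0.125, either way. A call with a gripper value outside its range is refused whole. The fingers move at their own pace and stop on an object; the grip force is fixed at half the most. Time passes only in rows, so rows that do not move let the fingers close. It gives the time, the measured TCP pose, the force and the opening at its end, in the units of the state.
- arm.read_state(): the state, without advancing time (a new reading comes with each control period).
- optics.get_image(name): name is "scene" or "side" or "wrist"; returns a dict with "image" (400x640x3 uint8, blue, green, red), "depth" (400x640 float32, mm along the optical axis (not along the pixel's ray), 0 where there is no reading), "camera_matrix" (3x3 intrinsics, pixels), "R" (3x3) and "t" (3): a world point X has camera coordinates R X + t; the wrist camera has in their place "hand_eye" (4x4, takes a point from camera to tool coordinates, whose origin is the TCP and whose axes are the flange's). Camera axes: x right, y down, z forward; pixel columns grow to the right and rows downward; lengths in mm; the calibration is good to about 2 mm. A picture is of the moment at which its call begins: read the wrist's pose just before it.
- workorder.job_done(): hands the job in, once; it reports no verdict.
The state is a dict: "clock": time; "joints": joint angles; "joint_vel": joint speeds; "joint_efforts": joint torques, N m; "position": TCP position; "ee_rot": TCP orientation; "contact_force": force on the tool from outside, world axes, zero at the start; "wrist_torque": the same for the moment, N m; "gripper_width": finger opening in mm.
Only numpy, scipy, OpenCV 4.12 (cv2) and the standard library are available. Lean on these libraries where they do the work, as an engineer would, in place of code of your own. Each camera call takes 0.05 s, during which the arm holds its last target. There are 200 camera calls.

## Working session

There is one attempt and no reset: what is moved stays moved. The work goes in short steps, Python scripts to look and compute and a tool call to move; the robot and the scene stay as the last step left them, time stands still between calls to the robot, and variables do not carry over. Pictures are saved under pics/ and viewed, about 8 in all and at most 12, crops included, and the job is handed in when it is done.

Besides the shell and the picture viewer there is one more tool, called after ">>>" by a JSON object that holds its "api" and its "payload", one argument or row to a line. play_rows: Moves the arm, as the interface text tells. Its arguments: {"type":"object","properties":{"travel":{"type":"array","items":{"type":"array","items":{"type":"number"}}},"rotation":{"type":"array","items":{"type":"array","items":{"type":"number"}}},"grip":{"type":"array","items":{"type":"number"}}},"required":["travel","rotation","grip"]}

```bash
mkdir -p pics; ls
cat > h.py <<'E'
import numpy as np, cv2
from bench import arm, optics, workorder
from scipy.spatial.transform import Rotation as Ro
def cam(n):
    s=arm.read_state(); d=optics.get_image(n)
    K=np.array(d["camera_matrix"])
    if n=="wrist":
        T=np.eye(4);T[:3,:3]=Ro.from_quat(s["ee_rot"]).as_matrix();T[:3,3]=s["position"]
        M=T@np.array(d["hand_eye"]); R=M[:3,:3].T; t=-R@M[:3,3]
    else: R=np.array(d["R"]);t=np.array(d["t"])
    return dict(im=d["image"],dep=d["depth"],K=K,R=R,t=t,C=-R.T@t)
def ray(c,uv):
    uv=np.atleast_2d(uv).astype(float); p=np.c_[uv,np.ones(len(uv))]@np.linalg.inv(c["K"]).T@c["R"]
    return p
def onz(c,uv,z):
    p=ray(c,uv); return c["C"]+p*((z-c["C"][2])/p[:,2])[:,None]
def dpt(c,uv):
    return np.array([c["C"]+r*c["dep"][int(v),int(u)] for (u,v),r in zip(np.atleast_2d(uv),ray(c,uv))])
def proj(c,X):
    q=np.atleast_2d(X)@c["R"].T+c["t"]; q=q@c["K"].T; return q[:,:2]/q[:,2:]
def st():
    s=arm.read_state(); print({k:np.round(s[k],3).tolist() for k in("clock","joints","position","ee_rot","contact_force","gripper_width")})
E
python3 - <<'E'
from h import *
st(); print(arm.grip_depth)
for n in("scene","side","wrist"):
    c=cam(n); cv2.imwrite(f"pics/{n}0.png",c["im"]); print(n,c["C"].round(),c["R"][2].round(2))
E
```

```text
pics
{'clock': 0.0, 'joints': [-0.85, 0.386, 0.007, -0.0, -1.194, -0.259], 'position': [278.233, -559.012, 230.232], 'ee_rot': [-0.229, 0.973, 0.001, -0.0], 'contact_force': [-1.073, -0.153, 0.329], 'gripper_width': 85.256}
18.700000000000003
scene [1133. -151.  894.] [-0.6 -0.1 -0.8]
side [  -13. -1177.   804.] [ 0.45  0.72 -0.53]
wrist [ 208. -595.  373.] [ 0.27  0.14 -0.95]
```

View pics/scene0.png

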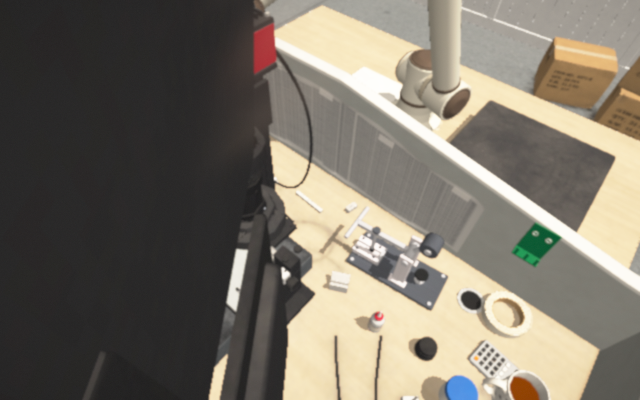

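View pics/side0.png

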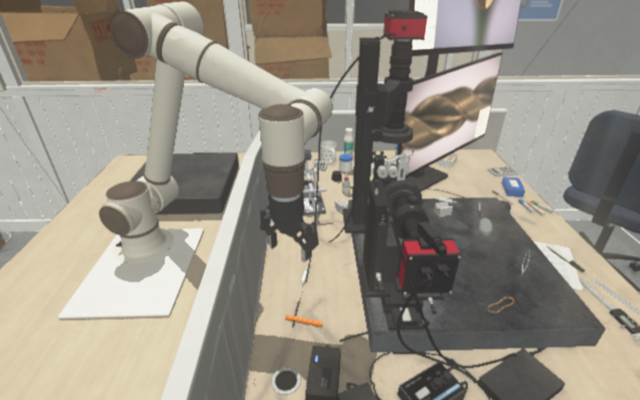

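Scene: stand around (400,265), arm bar at (357,222), drum at (432,245), white stick at (310,202), and the divider between robot and work. Side: the gripper hides the stand, and the stick is near (304,272). I'll measure next.

Run:
```python
from h import *
c=cam("scene")
for n,p in dict(stickA=(299,194),stickB=(320,209),stickm=(310,202),plate1=(352,262),plate2=(431,303),plate3=(445,272),drum=(431,245),barL=(364,211),barR=(349,233),blk=(368,247),pin=(335,238),gb=(351,207),vb=(340,281),bot=(377,320),div1=(300,70),div2=(450,180),div3=(560,255),buf=(421,274)).items():
    print(n,dpt(c,[p])[0].round(1))
im=c["im"]; cr=im[180:330,280:460]; cv2.imwrite("pics/s1.png",cv2.resize(cr,None,fx=4.4,fy=4,interpolation=cv2.INTER_CUBIC))
w=cam("wrist"); 
a=w["im"]; cv2.imwrite("pics/w1.png",a)
```

```text
stickA [ 445.2 -322.5    8.9]
stickB [ 491.1 -249.9   13.7]
stickm [ 472.  -283.4   13.8]
plate1 [ 644.8 -135.8   14.5]
plate2 [717.6  70.1  12. ]
plate3 [619.4 108.    2.6]
drum [670.7  23.1 195.5]
barL [ 550.5 -126.9  117.3]
barR [ 625.2 -155.3  118.8]
blk [ 597.5 -100.1   24.9]
pin [ 5.716e+02 -1.921e+02  1.000e-01]
gb [ 467.6 -162.6   15.8]
vb [ 708.6 -158.5   22.9]
bot [807.5 -62.4  66.5]
div1 [ 272.1 -351.4  313.3]
div2 [509.2  55.7 234.1]
div3 [645.2 290.9 201.2]
buf [662.4  36.2  47.1]
```

View pics/s1.png

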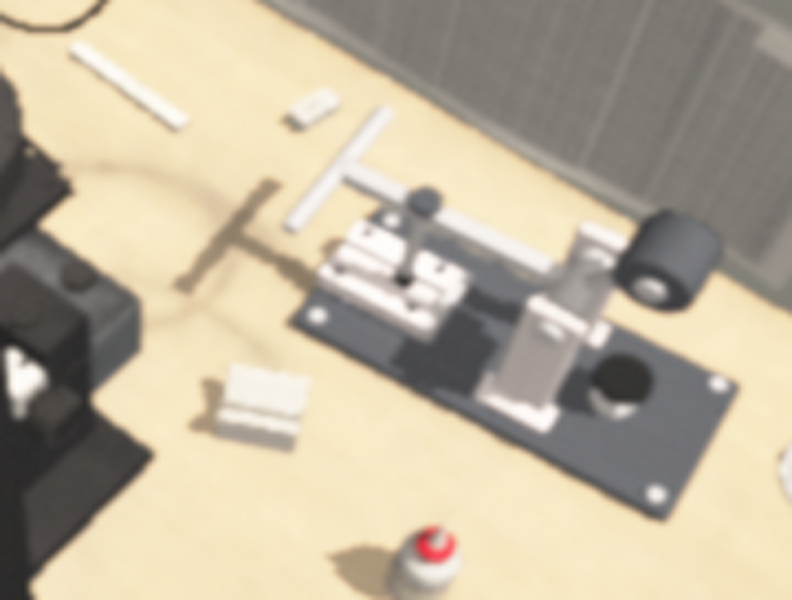

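View pics/w1.png

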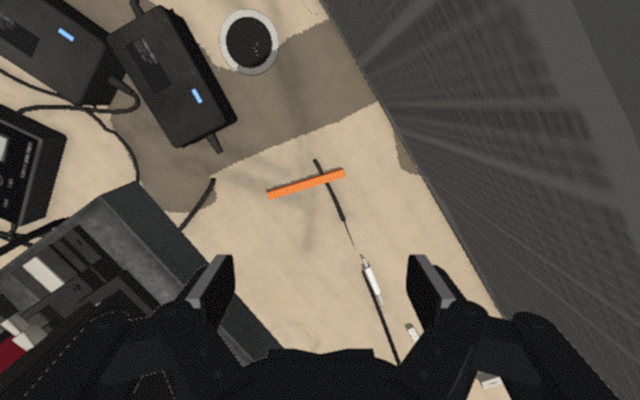

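Views: the crop shows the plate corners, T-bar, drum and black buffer, with the white stick top-left, roughly parallel to the groove. The wrist view shows the orange decoy at (305,183) and a white pen on a cable at (370,275). Next I work out the stand and stick poses.

Run:
```python
from h import *
c=cam("scene")
cr=lambda p:(np.array(p,float)/[4.4,4]+[280,180])
P=onz(c,[cr((290,322)),cr((665,520)),cr((738,386))],12); print("corners",P.round(1), np.linalg.norm(P[1]-P[0]),np.linalg.norm(P[2]-P[1]))
e=P[1]-P[0]; print("x ang",np.arctan2(e[1],e[0]))
xa=e[:2]/np.linalg.norm(e[:2]); ya=np.array([-xa[1],xa[0]])
# front-right corner is x=-110,y=-55 ; back-right x=135,y=-55 ; back-left 135,55
o=np.mean([P[0,:2]+110*xa+55*ya,P[1,:2]-135*xa+55*ya,P[2,:2]-135*xa-55*ya],0);print("origin",o)
S=lambda x,y,z:np.r_[o+x*xa+y*ya,z]
print("groove_end",S(-40,0,22),"hinge",S(30,0,112),"bar",S(-120,0,112))
print("bar ends",proj(c,[S(-120,55,118),S(-120,-55,118)]), "from image",onz(c,[cr((388,110)),cr((291,226))],118).round(1))
# stick
im=c["im"].astype(int); m=((im.min(2)>205)&(im.max(2)-im.min(2)<35)).astype(np.uint8)
m[:, :295]=0;m[:,330:]=0;m[:185]=0;m[215:]=0
k=np.argwhere(m)[:,::-1]; r=cv2.minAreaRect(k.astype(np.float32)); print(len(k),r); 
d=onz(c,k,9)[:,:2]; mu=d.mean(0);u,s,v=np.linalg.svd(d-mu); q=(d-mu)@v.T; print("stick",mu,v[0],np.ptp(q,0)); print("mid",mu+v[0]*(q[:,0].max()+q[:,0].min())/2)
# forearm/divider side
sd=cam("side")
for p in [(200,60),(250,85),(300,110),(280,130),(265,150),(240,200),(262,135),(150,110),(128,35)]: print(p,dpt(sd,[p])[0].round())
```

```text
corners [[ 642.2 -152.2   12. ]
 [ 735.7   70.6   12. ]
 [ 636.5  112.    12. ]] 241.57779962048758 107.51628413023415
x ang 1.173192425322521
origin [633.89474326 -31.94072692]
groove_end [618.40633231 -68.82038427  22.        ] hinge [645.51105147  -4.2809839  112.        ] bar [ 587.42951042 -142.57969897  112.        ]
bar ends [[366.81800667 206.95979359]
 [344.74767846 237.02026121]] from image [[ 537.7 -117.6  118. ]
 [ 636.  -160.8  118. ]]
116 ((309.0975646972656, 200.3780517578125), (32.17179489135742, 3.591996908187866), 38.65980529785156)
stick [ 462.7507587  -288.34099165] [0.55120267 0.83437139] [105.47830085  12.12432794]
mid [ 462.35395926 -288.94163842]
(200, 60) [ 212. -310.  639.]
(250, 85) [ 290. -389.  591.]
(300, 110) [ 312. -574.  583.]
(280, 130) [ 258. -596.  562.]
(265, 150) [ 237. -569.  517.]
(240, 200) [ 213. -450.  353.]
(262, 135) [ 236. -564.  546.]
(150, 110) [ 264. 1204.  103.]
(128, 35) [  93. -213.  686.]
```

Run:
```python
from h import *
pts=[]
for n in("scene","side"):
    c=cam(n); v,u=np.mgrid[0:400:2,0:640:2]; uv=np.c_[u.ravel(),v.ravel()]
    D=dpt(c,uv); D=D[c["dep"][uv[:,1],uv[:,0]]>0]; pts.append(D)
P=np.vstack(pts)
x0,y0=np.array([278,-560]),np.array([615,-154]); d=(y0-x0)/np.linalg.norm(y0-x0); n=np.array([d[1],-d[0]])
s=(P[:,:2]-x0)@d; q=(P[:,:2]-x0)@n   # q>0: column side
for a in range(100,560,50):
    row=[]
    for zl,zh in((40,110),(110,200),(200,320),(320,450),(450,900)):
        k=(s>a)&(s<a+50)&(P[:,2]>zl)&(P[:,2]<zh)&(abs(q)<250)
        qq=q[k]; pos=qq[qq>0]; neg=qq[qq<=0]
        row.append((round(np.percentile(pos,1)) if len(pos)>4 else None, round(np.percentile(neg,99)) if len(neg)>4 else None))
    print(a,row)
```

```text
100 [(166, -123), (172, -122), (170, -120), (None, -125), (1, -5)]
150 [(157, -130), (None, -131), (236, -131), (None, -132), (3, -10)]
200 [(148, -138), (109, -139), (122, -139), (143, -142), (1, -1)]
250 [(10, -145), (96, -146), (224, -145), (None, -150), (138, None)]
300 [(11, -155), (4, -156), (130, -155), (130, -159), (129, None)]
350 [(96, -164), (7, -164), (6, -164), (11, -166), (33, None)]
400 [(89, -171), (142, -172), (125, -173), (123, -174), (119, None)]
450 [(104, -181), (None, -180), (203, -179), (179, -183), (191, None)]
500 [(103, -31), (3, -3), (193, -191), (181, None), (184, None)]
550 [(169, -42), (173, -37), (179, -198), (208, None), (None, None)]
```

Run:
```python
from h import *
for n in("scene","side"):
    c=cam(n); v,u=np.mgrid[0:400,0:640]; uv=np.c_[u.ravel(),v.ravel()]
    D=dpt(c,uv); x0,y0=np.array([278,-560]),np.array([615,-154]); d=(y0-x0)/np.linalg.norm(y0-x0); nn=np.array([d[1],-d[0]])
    s=(D[:,:2]-x0)@d; q=(D[:,:2]-x0)@nn
    k=(s>230)&(s<470)&(abs(q)<90)&(D[:,2]>40)&(c["dep"].ravel()>0)
    o=np.argsort(D[k][:,2]); print(n,k.sum()); print(np.c_[uv[k],D[k],s[k],q[k]].round()[o][::max(1,k.sum()//22)])
```

```text
scene 510
[[ 283.  185.  446. -370.   40.  253.    8.]
 [ 294.  187.  489. -325.   92.  315.   12.]
 [ 301.  182.  509. -300.  142.  347.   11.]
 [ 305.  174.  522. -286.  191.  366.   13.]
 [ 308.  166.  530. -277.  231.  379.   13.]
 [ 309.  158.  535. -273.  264.  385.   15.]
 [ 309.  150.  537. -273.  291.  386.   16.]
 [ 309.  142.  538. -273.  317.  387.   17.]
 [ 309.  135.  542. -272.  342.  391.   19.]
 [ 308.  127.  540. -274.  361.  387.   19.]
 [ 309.  121.  541. -272.  379.  390.   19.]
 [ 308.  113.  539. -274.  398.  387.   19.]
 [ 304.  107.  541. -282.  413.  382.   25.]
 [ 302.  100.  544. -285.  431.  381.   29.]
 [ 299.   94.  544. -291.  444.  377.   33.]
 [ 297.   88.  545. -294.  458.  375.   36.]
 [ 295.   82.  548. -297.  473.  375.   40.]
 [ 290.   76.  549. -306.  485.  369.   46.]
 [ 289.   71.  553. -306.  498.  371.   50.]
 [ 285.   65.  555. -312.  510.  367.   55.]
 [ 283.   61.  561. -314.  522.  370.   61.]
 [ 281.   56.  562. -316.  531.  369.   63.]
 [ 275.   50.  569. -324.  545.  367.   73.]]
side 284
[[ 311.  251.  447. -364.   41.  259.    5.]

[... 335 characters left out ...]
-276.  222.  375.    6.]
 [ 318.  177.  530. -276.  245.  380.   12.]
 [ 317.  171.  529. -271.  265.  382.    9.]
 [ 318.  165.  534. -269.  284.  388.   11.]
 [ 318.  159.  534. -269.  304.  388.   12.]
 [ 319.  153.  538. -270.  324.  390.   15.]
 [ 318.  147.  535. -269.  345.  388.   12.]
 [ 320.  141.  541. -270.  363.  391.   18.]
 [ 319.  135.  536. -273.  385.  386.   15.]
 [ 320.  129.  538. -276.  404.  385.   19.]
 [ 332.   95.  555. -313.  511.  367.   55.]
 [ 334.   91.  559. -317.  522.  367.   61.]
 [ 336.   87.  563. -321.  533.  366.   66.]
 [ 337.   83.  563. -325.  545.  363.   69.]
 [ 340.   79.  569. -329.  556.  364.   77.]
 [ 343.   75.  575. -334.  566.  364.   85.]]
```

```bash
cat >> h.py <<'E'
def plan(p,yaw,n,tilt=0,frm=None):
    """rows to TCP p with tool y at world angle yaw (deg), tool down, optionally tilted about tool x (rad)"""
    s=arm.read_state(); R=Ro.from_quat(s["ee_rot"]); P=np.array(s["position"])
    y=np.array([np.cos(np.radians(yaw)),np.sin(np.radians(yaw)),0]); z=np.array([0,0,-1.])
    T=Ro.from_matrix(np.c_[np.cross(y,z),y,z])*Ro.from_rotvec([tilt,0,0])
    rv=(R.inv()*T).as_rotvec()/n; dp=(np.array(p)-P)/n/1000; tr=[]
    for i in range(n):
        tr.append(R.inv().apply(dp).round(4).tolist()); R=R*Ro.from_rotvec(rv)
    print("rv",rv.round(4).tolist()); print(tr)
E
python3 -c "
from h import *
plan([485,-225,265],67.2,12)"
```

```text
rv [-0.0, 0.0, 0.0716]
[[-0.0278, 0.0173, -0.0028], [-0.0265, 0.0192, -0.0028], [-0.0251, 0.0211, -0.0028], [-0.0235, 0.0228, -0.0028], [-0.0218, 0.0244, -0.0028], [-0.02, 0.0259, -0.0028], [-0.0181, 0.0273, -0.0028], [-0.0161, 0.0285, -0.0028], [-0.014, 0.0296, -0.0028], [-0.0118, 0.0305, -0.0028], [-0.0096, 0.0313, -0.0028], [-0.0074, 0.0319, -0.0028]]
```

>>> {"api": "play_rows", "payload": {
  "travel": [
    [-0.0278,0.0173,-0.0028],
    [-0.0265,0.0192,-0.0028],
    [-0.0251,0.0211,-0.0028],
    [-0.0235,0.0228,-0.0028],
    [-0.0218,0.0244,-0.0028],
    [-0.02,0.0259,-0.0028],
    [-0.0181,0.0273,-0.0028],
    [-0.0161,0.0285,-0.0028],
    [-0.014,0.0296,-0.0028],
    [-0.0118,0.0305,-0.0028],
    [-0.0096,0.0313,-0.0028],
    [-0.0074,0.0319,-0.0028]
  ],
  "rotation": [
    [0,0,0.0716],
    [0,0,0.0716],
    [0,0,0.0716],
    [0,0,0.0716],
    [0,0,0.0716],
    [0,0,0.0716],
    [0,0,0.0716],
    [0,0,0.0716],
    [0,0,0.0716],
    [0,0,0.0716],
    [0,0,0.0716],
    [0,0,0.0716]
  ],
  "grip": [1,1,1,1,1,1,1,1,1,1,1,1]
}}

```text
clock: 1.55
position: [485.5, -223.7, 265.4]
ee_rot: [0.199, 0.98, 0.0, 0.0]
contact_force: [1.0, 0.2, 0.6]
gripper_width: 85.2
```

```bash
python3 -c "
from h import *
st()
plan([615,-154,230],67.2,6)"
```

```text
{'clock': 1.55, 'joints': [-0.128, 0.206, -0.158, 0.0, -1.205, -1.843], 'position': [485.477, -223.679, 265.393], 'ee_rot': [0.199, 0.98, 0.0, 0.0], 'contact_force': [1.026, 0.201, 0.618], 'gripper_width': 85.2}
rv [0.0, 0.0001, -0.0005]
[[-0.0153, 0.0191, 0.0059], [-0.0154, 0.0191, 0.0059], [-0.0154, 0.0191, 0.0059], [-0.0154, 0.0191, 0.0059], [-0.0154, 0.0191, 0.0059], [-0.0154, 0.0191, 0.0059]]
```

>>> {"api": "play_rows", "payload": {
  "travel": [
    [-0.0153,0.0191,0.0059],
    [-0.0154,0.0191,0.0059],
    [-0.0154,0.0191,0.0059],
    [-0.0154,0.0191,0.0059],
    [-0.0154,0.0191,0.0059],
    [-0.0154,0.0191,0.0059],
    [0,0,0]
  ],
  "rotation": [
    [0,0,0],
    [0,0,0],
    [0,0,0],
    [0,0,0],
    [0,0,0],
    [0,0,0],
    [0,0,0]
  ],
  "grip": [1,1,1,1,1,1,1]
}}

```text
clock: 2.13
position: [616.9, -153.2, 227.1]
ee_rot: [0.196, 0.981, 0.0, -0.001]
contact_force: [-0.7, -0.8, -1.4]
gripper_width: 85.2
```

```bash
python3 -c "
from h import *
st(); c=cam('wrist'); cv2.imwrite('pics/w2.png',c['im']); s=cam('scene'); cv2.imwrite('pics/s2.png',s['im'])
xa=np.array([.3873,.922]);ya=np.array([-.922,.3873]);o=np.array([633.9,-31.9])
S=lambda x,y,z:np.r_[o+x*xa+y*ya,z]
print(proj(c,[S(-120,55,112),S(-120,-55,112),S(-40,0,22),S(-110,0,22),S(30,0,112)]).round())
"
```

```text
{'clock': 2.133, 'joints': [0.011, 0.406, 0.031, -0.0, -1.197, -1.976], 'position': [616.862, -153.171, 227.061], 'ee_rot': [0.196, 0.981, 0.0, -0.001], 'contact_force': [-0.662, -0.774, -1.352], 'gripper_width': 85.198}
[[319.  93.]
 [319. 218.]
 [388. 146.]
 [328. 146.]
 [491. 160.]]
```

View pics/w2.png

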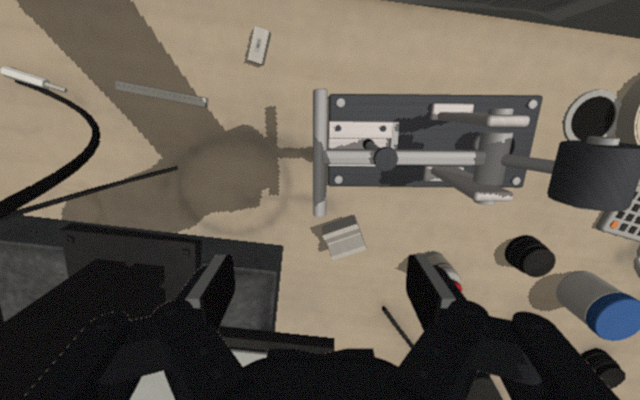

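>>> {"api": "play_rows", "payload": {
  "travel": [
    [0,0,0.019],
    [0,0,0.019],
    [0,0,0.019],
    [0,0,0.019],
    [0,0,0.019],
    [0,0,0.019],
    [0,0,0.019],
    [0,0,0]
  ],
  "rotation": [
    [0,0,0],
    [0,0,0],
    [0,0,0],
    [0,0,0],
    [0,0,0],
    [0,0,0],
    [0,0,0],
    [0,0,0]
  ],
  "grip": [1,1,1,1,1,1,0.6,0.4]
}}

```text
clock: 2.9
position: [611.0, -155.6, 93.1]
ee_rot: [0.198, 0.98, -0.0, -0.004]
contact_force: [-0.9, -0.2, -0.4]
gripper_width: 64.1
```

```bash
python3 -c "
from h import *
st(); c=cam('wrist'); cv2.imwrite('pics/w3.png',c['im'])
c=cam('scene');cv2.imwrite('pics/s3.png',cv2.resize(c['im'][120:320,280:480],None,fx=3,fy=3))
"
```

```text
{'clock': 2.9, 'joints': [0.006, 0.519, -0.145, -0.002, -0.914, -1.975], 'position': [610.961, -155.607, 93.138], 'ee_rot': [0.198, 0.98, -0.0, -0.004], 'contact_force': [-0.894, -0.155, -0.418], 'gripper_width': 64.068}
```

View pics/w3.png

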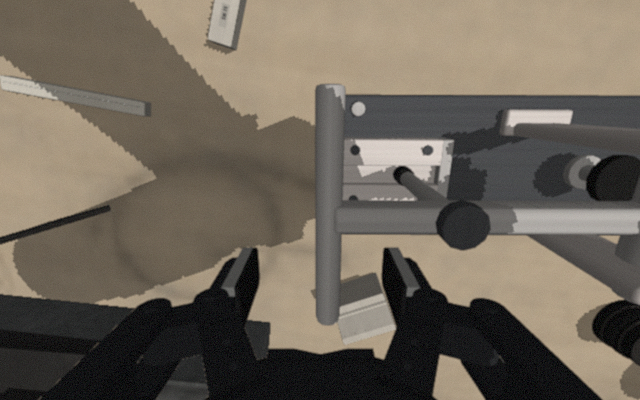

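Fingers straddle the bar (bar at column 329, finger mid at 320), clear of the arm at row 217. I'll shift 4 mm and close.

>>> {"api": "play_rows", "payload": {
  "travel": [
    [0,0.004,0],
    [0,0,0],
    [0,0,0],
    [0,0,0],
    [0,0,0],
    [0,0,0],
    [0,0,0],
    [0,0,0]
  ],
  "rotation": [
    [0,0,0],
    [0,0,0],
    [0,0,0],
    [0,0,0],
    [0,0,0],
    [0,0,0],
    [0,0,0],
    [0,0,0]
  ],
  "grip": [0.4,0.2,0,0,0,0,0,0]
}}

```text
clock: 3.67
position: [615.9, -153.7, 98.6]
ee_rot: [0.197, 0.98, -0.001, 0.001]
contact_force: [-2.0, -6.3, 2.1]
gripper_width: 9.8
```

```bash
python3 -c "
from h import *
st()"
```

```text
{'clock': 3.667, 'joints': [0.011, 0.515, -0.137, 0.004, -0.917, -1.982], 'position': [615.903, -153.723, 98.644], 'ee_rot': [0.197, 0.98, -0.001, 0.001], 'contact_force': [-1.991, -6.263, 2.145], 'gripper_width': 9.786}
```

>>> {"api": "play_rows", "payload": {
  "travel": [
    [0,0.0001,-0.0045],
    [0,0.0002,-0.0045],
    [0,0.0003,-0.0045],
    [0,0.0005,-0.0045],
    [0,0.0006,-0.0044],
    [0,0.0007,-0.0044]
  ],
  "rotation": [
    [0,0,0],
    [0,0,0],
    [0,0,0],
    [0,0,0],
    [0,0,0],
    [0,0,0]
  ],
  "grip": [0,0,0,0,0,0]
}}

```text
clock: 4.17
position: [616.7, -151.9, 123.9]
ee_rot: [0.198, 0.98, -0.002, 0.0]
contact_force: [1.2, -9.6, -4.8]
gripper_width: 9.6
```

```bash
python3 -c "
from h import *
st();print(arm.read_state()['wrist_torque'])
xa=np.array([.3873,.922]);ya=np.array([-.922,.3873]);o=np.array([633.9,-31.9])
c=cam('scene');cv2.imwrite('pics/s3.png',cv2.resize(c['im'][120:320,280:480],None,fx=3,fy=3))
"
```

```text
{'clock': 4.167, 'joints': [0.014, 0.49, -0.11, 0.004, -0.972, -1.985], 'position': [616.652, -151.947, 123.937], 'ee_rot': [0.198, 0.98, -0.002, 0.0], 'contact_force': [1.206, -9.64, -4.754], 'gripper_width': 9.593}
[-2.97994709 -0.3154312  -0.03748351]
```

View pics/s3.png

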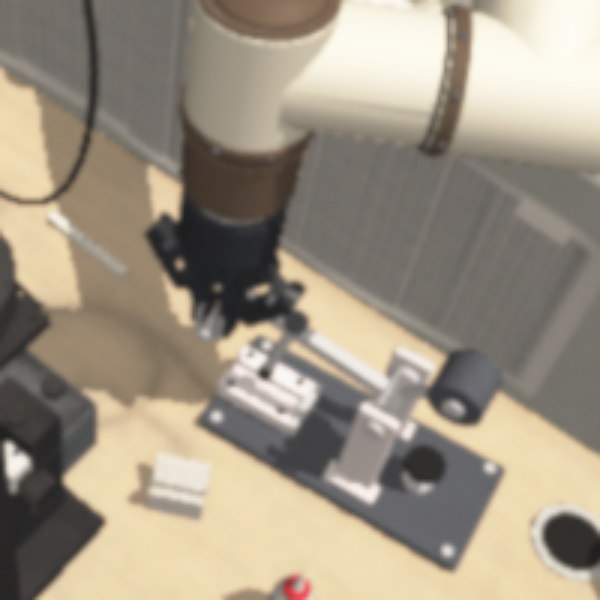

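```bash
cat >> h.py <<'E'
def arc(a,b,n,r=.15,dy=0):
    t=np.linspace(a,b,n+1); Y=r*-np.cos(t); Z=-r*np.sin(t)
    print(np.c_[0*Y[1:],np.diff(Y)+dy/n,np.diff(Z)].round(4).tolist())
def fs():
    s=arm.read_state(); xa=np.array([.3873,.922]); p=np.array(s["position"]); f=np.array(s["contact_force"]); x=(p[:2]-[633.9,-31.9])@xa
    ya=np.array([-.922,.3873]); y=(p[:2]-[633.9,-31.9])@ya; z=p[2]+17
    th=np.arctan2(z-112,30-x); fx=f[:2]@xa; print("x,y,z",x.round(1),y.round(1),z.round(1),"th",th.round(3),"r",np.hypot(30-x,z-112).round(1),"fx,fy,fz",fx.round(1),(f[:2]@ya).round(1),f[2].round(1),"Ftan",(fx*np.sin(th)+f[2]*np.cos(th)).round(1),"Frad",(-fx*np.cos(th)+f[2]*np.sin(th)).round(1))
E
python3 -c "
from h import *
fs(); arc(.18,.72,12,dy=-.002)"
```

```text
x,y,z -117.2 -30.6 141.9 th 0.201 r 150.2 fx,fy,fz -7.3 -2.3 -1.3 Ftan -2.7 Frad 6.9
[[-0.0, 0.0012, -0.0066], [-0.0, 0.0015, -0.0065], [-0.0, 0.0018, -0.0065], [-0.0, 0.0021, -0.0064], [-0.0, 0.0024, -0.0063], [-0.0, 0.0026, -0.0061], [-0.0, 0.0029, -0.006], [-0.0, 0.0032, -0.0059], [-0.0, 0.0034, -0.0057], [-0.0, 0.0037, -0.0055], [-0.0, 0.0039, -0.0054], [-0.0, 0.0042, -0.0052]]
```

>>> {"api": "play_rows", "payload": {
  "travel": [
    [0,0.0012,-0.0066],
    [0,0.0015,-0.0065],
    [0,0.0018,-0.0065],
    [0,0.0021,-0.0064],
    [0,0.0024,-0.0063],
    [0,0.0026,-0.0061],
    [0,0.0029,-0.006],
    [0,0.0032,-0.0059],
    [0,0.0034,-0.0057],
    [0,0.0037,-0.0055],
    [0,0.0039,-0.0054],
    [0,0.0042,-0.0052]
  ],
  "rotation": [
    [0,0,0],
    [0,0,0],
    [0,0,0],
    [0,0,0],
    [0,0,0],
    [0,0,0],
    [0,0,0],
    [0,0,0],
    [0,0,0],
    [0,0,0],
    [0,0,0],
    [0,0,0]
  ],
  "grip": [0,0,0,0,0,0,0,0,0,0,0,0]
}}

```text
clock: 5.22
position: [629.4, -122.1, 197.8]
ee_rot: [0.198, 0.98, -0.002, 0.001]
contact_force: [-0.7, -8.7, 1.1]
gripper_width: 9.6
```

```bash
python3 -c "
from h import *
st();fs(); arc(.72,1.2,12)"
```

```text
{'clock': 5.217, 'joints': [0.063, 0.434, -0.002, 0.006, -1.134, -2.034], 'position': [629.351, -122.118, 197.769], 'ee_rot': [0.198, 0.98, -0.002, 0.001], 'contact_force': [-0.697, -8.708, 1.104], 'gripper_width': 9.554}
x,y,z -84.9 -30.7 214.8 th 0.73 r 154.2 fx,fy,fz -8.3 -2.7 1.1 Ftan -4.7 Frad 6.9
[[-0.0, 0.004, -0.0044], [-0.0, 0.0042, -0.0043], [-0.0, 0.0044, -0.0041], [-0.0, 0.0045, -0.0039], [-0.0, 0.0047, -0.0037], [-0.0, 0.0048, -0.0035], [-0.0, 0.005, -0.0033], [-0.0, 0.0051, -0.0031], [-0.0, 0.0052, -0.0029], [-0.0, 0.0053, -0.0027], [-0.0, 0.0055, -0.0025], [-0.0, 0.0055, -0.0023]]
```

>>> {"api": "play_rows", "payload": {
  "travel": [
    [0,0.004,-0.0044],
    [0,0.0042,-0.0043],
    [0,0.0044,-0.0041],
    [0,0.0045,-0.0039],
    [0,0.0047,-0.0037],
    [0,0.0048,-0.0035],
    [0,0.005,-0.0033],
    [0,0.0051,-0.0031],
    [0,0.0052,-0.0029],
    [0,0.0053,-0.0027],
    [0,0.0055,-0.0025],
    [0,0.0055,-0.0023]
  ],
  "rotation": [
    [0,0,0],
    [0,0,0],
    [0,0,0],
    [0,0,0],
    [0,0,0],
    [0,0,0],
    [0,0,0],
    [0,0,0],
    [0,0,0],
    [0,0,0],
    [0,0,0],
    [0,0,0]
  ],
  "grip": [0,0,0,0,0,0,0,0,0,0,0,0]
}}

```text
clock: 6.22
position: [652.2, -68.8, 242.4]
ee_rot: [0.198, 0.98, -0.003, 0.003]
contact_force: [-4.9, -6.0, 11.7]
gripper_width: 9.4
```

```bash
python3 -c "
from h import *
st();fs(); arc(1.2,1.56,12)"
```

```text
{'clock': 6.217, 'joints': [0.144, 0.428, 0.101, 0.007, -1.24, -2.115], 'position': [652.159, -68.826, 242.375], 'ee_rot': [0.198, 0.98, -0.003, 0.003], 'contact_force': [-4.922, -5.976, 11.733], 'gripper_width': 9.427}
x,y,z -27.0 -31.1 259.4 th 1.202 r 158.0 fx,fy,fz -7.4 2.2 11.7 Ftan -2.7 Frad 13.6
[[-0.0, 0.0042, -0.0016], [-0.0, 0.0043, -0.0014], [-0.0, 0.0043, -0.0013], [-0.0, 0.0043, -0.0012], [-0.0, 0.0044, -0.0011], [-0.0, 0.0044, -0.0009], [-0.0, 0.0044, -0.0008], [-0.0, 0.0045, -0.0007], [-0.0, 0.0045, -0.0005], [-0.0, 0.0045, -0.0004], [-0.0, 0.0045, -0.0003], [-0.0, 0.0045, -0.0001]]
```

>>> {"api": "play_rows", "payload": {
  "travel": [
    [0,0.0039,-0.0021],
    [0,0.0039,-0.0021],
    [0,0.0039,-0.0021],
    [0,0.0039,-0.0021],
    [0,0.0039,-0.0021],
    [0,0.0039,-0.0021]
  ],
  "rotation": [
    [0.03,0,0],
    [0.03,0,0],
    [0.03,0,0],
    [0.03,0,0],
    [0.03,0,0],
    [0.03,0,0]
  ],
  "grip": [0,0,0,0,0,0]
}}

```text
clock: 6.72
position: [662.5, -44.6, 251.1]
ee_rot: [0.197, 0.976, -0.09, -0.015]
contact_force: [1.9, -3.5, 3.9]
gripper_width: 9.2
```

```bash
cat >> h.py <<'E'
def ft():
    s=arm.read_state(); xa=np.array([.3873,.922]); R=Ro.from_quat(s["ee_rot"]).as_matrix(); p=np.array(s["position"])-R[:,2]*10; f=np.array(s["contact_force"])
    x=(p[:2]-[633.9,-31.9])@xa; z=p[2]; th=np.arctan2(z-112,30-x); fx=f[:2]@xa
    h=R.T@(np.r_[np.array([633.9,-31.9])+30*xa+(-31)*np.array([-.922,.3873]),112]-s["position"])
    print("tilt",np.arctan2(-R[:2,2]@xa,-R[2,2]).round(3),"th",th.round(3),"r",np.hypot(30-x,z-112).round(1),"Ftan",(fx*np.sin(th)+f[2]*np.cos(th)).round(1),"Frad",(-fx*np.cos(th)+f[2]*np.sin(th)).round(1),"tau",np.round(R.T@np.array(s["wrist_torque"]),2),"hinge in tool",h.round(1), "w",round(float(s["gripper_width"]),1))
E
python3 -c "
from h import *
st();ft()"
```

```text
{'clock': 6.717, 'joints': [0.242, 0.474, 0.13, 0.154, -1.334, -2.255], 'position': [662.461, -44.59, 251.122], 'ee_rot': [0.197, 0.976, -0.09, -0.015], 'contact_force': [1.859, -3.472, 3.882], 'gripper_width': 9.219}
tilt 0.182 th 1.38 r 151.7 Ftan -1.7 Frad 4.3 tau [ 1.   -0.68  0.02] hinge in tool [  1.1  55.3 131.3] w 9.2
```

>>> {"api": "play_rows", "payload": {
  "travel": [
    [0,0.0039,-0.0017],
    [0,0.0039,-0.0017],
    [0,0.0039,-0.0017],
    [0,0.0039,-0.0017],
    [0,0.0039,-0.0017],
    [0,0.0039,-0.0017],
    [0,0.0026,-0.0011]
  ],
  "rotation": [
    [0.03,0,0],
    [0.03,0,0],
    [0.03,0,0],
    [0.03,0,0],
    [0.03,0,0],
    [0.03,0,0],
    [0.02,0,0]
  ],
  "grip": [0,0,0,0,0,0,0]
}}

```text
clock: 7.3
position: [673.9, -17.7, 254.6]
ee_rot: [0.194, 0.962, -0.187, -0.034]
contact_force: [2.8, -2.0, 6.0]
gripper_width: 9.7
```

```bash
python3 -c "
from h import *
st();ft()
c=cam('scene');cv2.imwrite('pics/s4.png',cv2.resize(c['im'][170:320,340:490],None,fx=4,fy=4,interpolation=cv2.INTER_CUBIC))"
```

```text
{'clock': 7.3, 'joints': [0.333, 0.548, 0.175, 0.288, -1.459, -2.372], 'position': [673.912, -17.671, 254.572], 'ee_rot': [0.194, 0.962, -0.187, -0.034], 'contact_force': [2.756, -2.005, 6.019], 'gripper_width': 9.677}
tilt 0.382 th 1.586 r 151.9 Ftan -0.9 Frad 6.0 tau [ 0.71 -0.99 -0.01] hinge in tool [  1.3  54.4 131.8] w 9.7
```

View pics/s4.png

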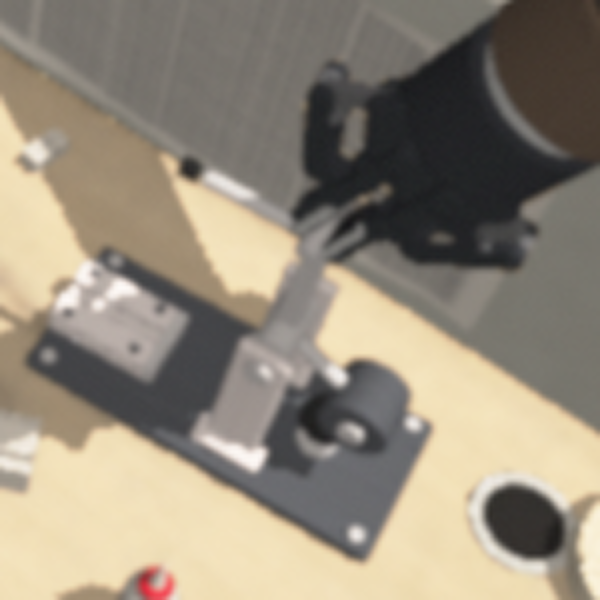

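The drum at (355,405) is closing on the buffer at (315,435). From here I go in fine steps, checking the force each time.

>>> {"api": "play_rows", "payload": {
  "travel": [
    [0,0.0016,-0.0007],
    [0,0.0016,-0.0007],
    [0,0.0016,-0.0007],
    [0,0.0016,-0.0007]
  ],
  "rotation": [
    [0.012,0,0],
    [0.012,0,0],
    [0.012,0,0],
    [0.012,0,0]
  ],
  "grip": [0,0,0,0]
}}

```text
clock: 7.68
position: [676.6, -11.3, 254.5]
ee_rot: [0.193, 0.958, -0.209, -0.039]
contact_force: [3.5, -2.4, 5.2]
gripper_width: 9.5
```

```bash
python3 -c "
from h import *
ft()"
```

```text
tilt 0.428 th 1.635 r 151.9 Ftan -1.2 Frad 5.1 tau [ 0.38 -1.11 -0.06] hinge in tool [  1.3  54.1 131.9] w 9.5
```

>>> {"api": "play_rows", "payload": {
  "travel": [
    [0,0.0016,-0.0007],
    [0,0.0016,-0.0007],
    [0,0.0016,-0.0007]
  ],
  "rotation": [
    [0.012,0,0],
    [0.012,0,0],
    [0.012,0,0]
  ],
  "grip": [0,0,0]
}}

```text
clock: 7.93
position: [678.6, -6.5, 254.2]
ee_rot: [0.192, 0.954, -0.226, -0.042]
contact_force: [4.2, -2.6, 5.0]
gripper_width: 9.5
```

```bash
python3 -c "
from h import *
ft()"
```

```text
tilt 0.464 th 1.671 r 151.9 Ftan -1.3 Frad 4.9 tau [ 0.39 -1.28 -0.03] hinge in tool [  1.3  54.1 131.9] w 9.5
```

>>> {"api": "play_rows", "payload": {
  "travel": [
    [0,0.0016,-0.0007],
    [0,0.0016,-0.0007],
    [0,0.0016,-0.0007]
  ],
  "rotation": [
    [0.012,0,0],
    [0.012,0,0],
    [0.012,0,0]
  ],
  "grip": [0,0,0]
}}

```text
clock: 8.18
position: [680.7, -1.7, 253.7]
ee_rot: [0.191, 0.95, -0.243, -0.046]
contact_force: [4.6, -2.1, 5.5]
gripper_width: 9.4
```

```bash
python3 -c "
from h import *
ft()"
```

```text
tilt 0.5 th 1.708 r 151.9 Ftan -0.9 Frad 5.4 tau [ 0.37 -1.44  0.03] hinge in tool [  1.4  54.  132. ] w 9.4
```

>>> {"api": "play_rows", "payload": {
  "travel": [
    [0,0.0016,-0.0007],
    [0,0.0016,-0.0007],
    [0,0.0016,-0.0007]
  ],
  "rotation": [
    [0.012,0,0],
    [0.012,0,0],
    [0.012,0,0]
  ],
  "grip": [0,0,0]
}}

```text
clock: 8.43
position: [682.8, 3.2, 253.1]
ee_rot: [0.191, 0.945, -0.26, -0.049]
contact_force: [4.4, -3.8, 4.8]
gripper_width: 9.2
```

```bash
python3 -c "
from h import *
ft()"
```

```text
tilt 0.536 th 1.745 r 152.0 Ftan -2.6 Frad 4.4 tau [ 0.25 -1.51  0.03] hinge in tool [  1.4  53.8 132.1] w 9.2
```

>>> {"api": "play_rows", "payload": {
  "travel": [
    [0,0.0016,-0.0007],
    [0,0.0016,-0.0007]
  ],
  "rotation": [
    [0.012,0,0],
    [0.012,0,0]
  ],
  "grip": [0,0]
}}

```text
clock: 8.6
position: [683.0, 3.9, 253.1]
ee_rot: [0.191, 0.941, -0.274, -0.053]
contact_force: [3.0, -14.2, 3.8]
gripper_width: 9.7
```

```bash
python3 -c "
from h import *
ft()"
```

```text
tilt 0.566 th 1.752 r 152.0 Ftan -12.4 Frad 1.6 tau [ 2.78 -2.49  0.03] hinge in tool [  1.   57.  130.9] w 9.7
```

Buffer contact at θ≈1.75. I'll back off slightly to relieve the force.

>>> {"api": "play_rows", "payload": {
  "travel": [
    [0,-0.0034,0.0014],
    [0,0,0]
  ],
  "rotation": [
    [-0.025,0,0],
    [0,0,0]
  ],
  "grip": [0,0]
}}

```text
clock: 8.77
position: [682.4, 2.3, 253.2]
ee_rot: [0.191, 0.946, -0.259, -0.049]
contact_force: [4.4, -2.4, 3.9]
gripper_width: 9.7
```

```bash
python3 -c "
from h import *
ft()"
```

```text
tilt 0.533 th 1.739 r 152.0 Ftan -1.1 Frad 3.7 tau [ 0.16 -1.5  -0.07] hinge in tool [  1.3  54.2 132. ] w 9.7
```

>>> {"api": "play_rows", "payload": {
  "travel": [
    [0,0.0014,-0.0006],
    [0,0,0],
    [0,0,0],
    [0,0,0],
    [0,0,0],
    [0,0,0],
    [0,0,0],
    [0,0,-0.004],
    [0,0,-0.01],
    [0,0,-0.02],
    [0,0,-0.03]
  ],
  "rotation": [
    [0.01,0,0],
    [0,0,0],
    [0,0,0],
    [0,0,0],
    [0,0,0],
    [0,0,0],
    [0,0,0],
    [0,0,0],
    [0,0,0],
    [0,0,0],
    [0,0,0]
  ],
  "grip": [0,0,0.1,0.2,0.4,0.6,0.6,0.6,0.6,0.6,0.6]
}}

```text
clock: 9.68
position: [693.6, 35.4, 304.2]
ee_rot: [0.19, 0.944, -0.265, -0.055]
contact_force: [0.6, 0.2, 0.6]
gripper_width: 51.3
```

Run:
```python
from h import *
st();ft()
c=cam('scene');cv2.imwrite('pics/s5.png',cv2.resize(c['im'][170:320,320:480],None,fx=4,fy=4,interpolation=cv2.INTER_CUBIC))
# waypoint: level tool, up, toward stick; stick pick: jaw yaw 146.5
```

```text
{'clock': 9.683, 'joints': [0.425, 0.643, 0.381, 0.363, -1.721, -2.414], 'position': [693.583, 35.355, 304.176], 'ee_rot': [0.19, 0.944, -0.265, -0.055], 'contact_force': [0.575, 0.216, 0.581], 'gripper_width': 51.312}
tilt 0.548 th 1.863 r 209.6 Ftan 0.2 Frad 0.7 tau [-1.11 -0.14 -0.01] hinge in tool [ -2.8  53.  192.8] w 51.3
```

View pics/s5.png

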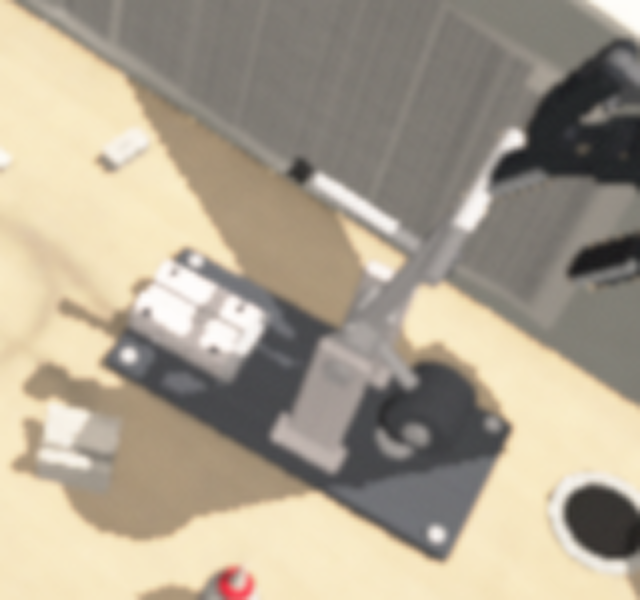

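Arm stands open by itself, with the drum at (430,410) resting on the buffer. Now to the stick.

Run:
```python
from h import *
plan([600,-80,335],107,8)
```

```text
rv [-0.0653, -0.0225, -0.0845]
[[0.0055, -0.0172, 0.0068], [0.0071, -0.0171, 0.0056], [0.0086, -0.0168, 0.0043], [0.0101, -0.0162, 0.003], [0.0115, -0.0155, 0.0017], [0.0128, -0.0145, 0.0005], [0.014, -0.0134, -0.0007], [0.015, -0.0121, -0.0019]]
```

>>> {"api": "play_rows", "payload": {
  "travel": [
    [0.0055,-0.0172,0.0068],
    [0.0071,-0.0171,0.0056],
    [0.0086,-0.0168,0.0043],
    [0.0101,-0.0162,0.003],
    [0.0115,-0.0155,0.0017],
    [0.0128,-0.0145,0.0005],
    [0.014,-0.0134,-0.0007],
    [0.015,-0.0121,-0.0019],
    [0,0,0]
  ],
  "rotation": [
    [-0.0653,-0.0225,-0.0845],
    [-0.0653,-0.0225,-0.0845],
    [-0.0653,-0.0225,-0.0845],
    [-0.0653,-0.0225,-0.0845],
    [-0.0653,-0.0225,-0.0845],
    [-0.0653,-0.0225,-0.0845],
    [-0.0653,-0.0225,-0.0845],
    [-0.0653,-0.0225,-0.0845],
    [0,0,0]
  ],
  "grip": [0.6,0.6,0.6,0.6,0.6,0.6,0.6,0.6,0.6]
}}

```text
clock: 10.48
position: [596.2, -85.7, 333.6]
ee_rot: [-0.146, 0.989, 0.001, -0.001]
contact_force: [0.2, 0.1, 1.8]
gripper_width: 51.7
```

Run:
```python
from h import *
st(); plan([470,-245,265],146.5,9)
```

```text
{'clock': 10.483, 'joints': [0.124, 0.297, 0.133, -0.003, -1.408, -1.403], 'position': [596.225, -85.711, 333.573], 'ee_rot': [-0.146, 0.989, 0.001, -0.001], 'contact_force': [0.168, 0.143, 1.756], 'gripper_width': 51.691}
rv [0.0004, -0.0001, -0.0771]
[[0.0185, -0.0129, 0.0076], [0.0195, -0.0115, 0.0076], [0.0203, -0.0099, 0.0076], [0.021, -0.0083, 0.0076], [0.0216, -0.0067, 0.0076], [0.022, -0.005, 0.0076], [0.0223, -0.0033, 0.0076], [0.0225, -0.0016, 0.0076], [0.0226, 0.0002, 0.0076]]
```

>>> {"api": "play_rows", "payload": {
  "travel": [
    [0.0185,-0.0129,0.0076],
    [0.0195,-0.0115,0.0076],
    [0.0203,-0.0099,0.0076],
    [0.021,-0.0083,0.0076],
    [0.0216,-0.0067,0.0076],
    [0.022,-0.005,0.0076],
    [0.0223,-0.0033,0.0076],
    [0.0225,-0.0016,0.0076],
    [0.0226,0.0002,0.0076],
    [0,0,0],
    [0,0,0]
  ],
  "rotation": [
    [0,0,-0.0771],
    [0,0,-0.0771],
    [0,0,-0.0771],
    [0,0,-0.0771],
    [0,0,-0.0771],
    [0,0,-0.0771],
    [0,0,-0.0771],
    [0,0,-0.0771],
    [0,0,-0.0771],
    [0,0,0],
    [0,0,0]
  ],
  "grip": [0.6,0.6,0.6,0.6,0.6,0.6,0.6,0.6,0.6,0.6,0.6]
}}

```text
clock: 11.4
position: [470.8, -242.3, 262.4]
ee_rot: [-0.473, 0.881, 0.002, -0.004]
contact_force: [0.1, 0.1, 0.7]
gripper_width: 51.3
```

Run:
```python
from h import *
st(); c=cam("wrist"); print("cam",c["C"].round())
print("stick px",proj(c,[[434,-331,9],[490,-246,9],[462,-289,9]]).round())
cv2.imwrite("pics/w4.png",c["im"])
P=proj(c,[[462,-289,9]])[0].astype(int); u,v=P
print(c["im"][max(v-40,0):v+41:8,max(u-40,0):u+41:8].max(2))
```

```text
{'clock': 11.4, 'joints': [-0.168, 0.204, -0.17, 0.002, -1.205, -0.418], 'position': [470.833, -242.311, 262.415], 'ee_rot': [-0.473, 0.881, 0.002, -0.004], 'contact_force': [0.142, 0.094, 0.698], 'gripper_width': 51.274}
cam [ 429. -309.  405.]
stick px [[305.  92.]
 [306. 171.]
 [305. 133.]]
[[130  29 128 133 134 148 133 211 216 208 214]
 [133  52 129 129 131 149 132 214 216 214 216]
 [121 125 134 134 133 165 194 211 219 210 216]
 [ 45 132 129 132 135 145 213 212 219 215 213]
 [ 30 146 154 216 214 221 215 214 217 210 214]
 [ 73 207 212 208 216 215 215 214 216 217 212]
 [201 202 214 213 215 227 216 216 215 215 213]
 [201 207 210 212 216 229 216 212 219 216 217]
 [195 203 208 215 215 233 216 214 215 213 212]
 [171 198 201 206 212 232 215 216 213 215 217]
 [190 181 195 203 211 225 209 214 219 215 218]]
```

View pics/w4.png

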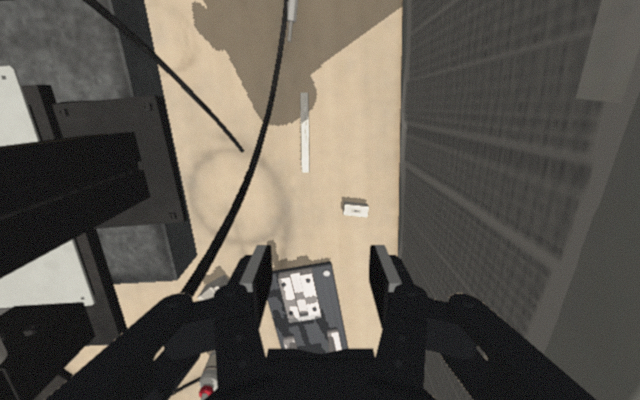

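The wrist view confirms the stick at (305,93)–(305,172), exactly as predicted, with a cable to its left. Before going down I'll check forearm clearance over the divider from depth.

Run:
```python
from h import *
q=arm.read_state()["joints"]; q2,p,j1=q[1],q[1]-q[2],q[0]
n=np.array([.864,-.503])
for nm in("scene","side"):
    c=cam(nm); v,u=np.mgrid[0:400,0:640]; uv=np.c_[u.ravel(),v.ravel()]
    D=dpt(c,uv); D=D[c["dep"].ravel()>0]
    k=(D[:,2]>250)&(D[:,2]<340+30)&(D[:,0]>250)&(D[:,0]<700)&(D[:,1]>-500)&(D[:,1]<200)
    E=D[k]; nd=E[:,:2]@n
    top=(abs(nd-400)<60)&(E[:,2]>300); print(nm,"divider top z",np.percentile(E[top,2],[1,50,90,99]).round() if top.any() else None,"nd of z>330",np.percentile(nd[top&(E[:,2]>330)],[1,50,99]).round() if (top&(E[:,2]>330)).any() else None)
    rp=D[:,0]*np.cos(j1)+D[:,1]*np.sin(j1); lat=-D[:,0]*np.sin(j1)+D[:,1]*np.cos(j1)
    dx=rp-554*np.sin(q2); dz=D[:,2]-554*np.cos(q2)
    al=dx*np.cos(p)-dz*np.sin(p); pe=dx*np.sin(p)+dz*np.cos(p)
    al+=0; 
    for a in range(-20,520,40):
        k=(al>a-55)&(al<a-15)&(lat>-260)&(lat<120)&(pe>60)&(pe<330)
        # along uses z without h: shift ~ -h sin p
        if k.sum()>15: print(nm,a,k.sum(),"lat",np.percentile(lat[k],[2,50,98]).round(),"pe",np.percentile(pe[k],[2,50,98]).round(), "z",np.percentile(D[k,2],[2,98]).round())
```

```text
scene divider top z [300. 321. 346. 353.] nd of z>330 [384. 408. 418.]
scene 340 195 lat [-37.  24.  36.] pe [168. 188. 200.] z [590. 611.]
scene 380 1478 lat [-118.  -14.   59.] pe [190. 202. 206.] z [592. 609.]
scene 420 6780 lat [-190.  -62.   57.] pe [120. 188. 215.] z [511. 605.]
scene 460 1489 lat [-192. -156. -123.] pe [ 63. 112. 161.] z [445. 545.]
scene 500 222 lat [-226. -208. -189.] pe [ 63. 127. 185.] z [426. 545.]
side divider top z [301. 343. 352. 354.] nd of z>330 [382. 402. 415.]
side -20 927 lat [-73. -67.  84.] pe [ 63. 145. 196.] z [621. 745.]
side 20 860 lat [-68. -40.  99.] pe [ 65. 157. 206.] z [610. 740.]
side 60 655 lat [-48. -39.  -9.] pe [120. 167. 207.] z [645. 728.]
side 100 633 lat [-49. -41. -11.] pe [119. 167. 208.] z [628. 715.]
side 140 587 lat [-50. -41. -10.] pe [119. 168. 208.] z [615. 701.]
side 180 526 lat [-48. -39. -10.] pe [121. 167. 206.] z [601. 684.]
side 220 468 lat [-45. -36.  -7.] pe [123. 167. 204.] z [589. 668.]
side 260 423 lat [-43. -35.  -6.] pe [125. 167. 202.] z [576. 651.]
side 300 385 lat [-41. -33.  -8.] pe [127. 167. 200.] z [562. 635.]
side 340 772 lat [-192.  -56.  -10.] pe [129. 172. 210.] z [551. 623.]
side 380 1122 lat [-203. -190.  -11.] pe [ 69. 153. 222.] z [477. 624.]
side 420 634 lat [-204. -198. -178.] pe [ 62. 125. 220.] z [460. 611.]
side 460 97 lat [-199. -190. -176.] pe [ 64.  87. 140.] z [452. 524.]
side 500 215 lat [-256. -227. -192.] pe [ 67. 188. 310.] z [432. 656.]
```

Run:
```python
from h import *
plan([437.5,-317,120],146.5,9)
```

```text
rv [0.0006, -0.0005, 0.0002]
[[0.009, -0.0015, 0.0159], [0.009, -0.0015, 0.0159], [0.0091, -0.0015, 0.0159], [0.0091, -0.0015, 0.0159], [0.0091, -0.0015, 0.0159], [0.0091, -0.0015, 0.0159], [0.0091, -0.0015, 0.0159], [0.0091, -0.0015, 0.0159], [0.0091, -0.0014, 0.0159]]
```

>>> {"api": "play_rows", "payload": {
  "travel": [
    [0.0204,-0.0033,0],
    [0.0204,-0.0033,0],
    [0.0204,-0.0033,0],
    [0.0204,-0.0033,0],
    [0,0,0.02],
    [0,0,0.025],
    [0,0,0.025],
    [0,0,0.025],
    [0,0,0.025],
    [0,0,0.023],
    [0,0,0],
    [0,0,0]
  ],
  "rotation": [
    [0.0014,-0.0011,0.0005],
    [0.0014,-0.0011,0.0005],
    [0.0014,-0.0011,0.0005],
    [0.0014,-0.0011,0.0005],
    [0,0,0],
    [0,0,0],
    [0,0,0],
    [0,0,0],
    [0,0,0],
    [0,0,0],
    [0,0,0],
    [0,0,0]
  ],
  "grip": [0.35,0.35,0.35,0.35,0.35,0.35,0.35,0.35,0.35,0.35,0.35,0.35]
}}

```text
clock: 12.55
position: [437.2, -316.8, 118.9]
ee_rot: [-0.474, 0.881, 0.001, -0.001]
contact_force: [0.8, 1.3, -0.1]
gripper_width: 29.6
```

Run:
```python
from h import *
st(); c=cam("wrist"); cv2.imwrite("pics/w5.png",c["im"])
im=c["im"].astype(int)
print("pred",proj(c,[[434,-331,9],[490,-246,9],[442,-320,9]]).round())
# nearest depth left of stick: cable, in tool frame offsets from TCP
s=arm.read_state();R=Ro.from_quat(s["ee_rot"]).as_matrix()
v,u=np.mgrid[0:260:2,0:640:2];uv=np.c_[u.ravel(),v.ravel()];D=dpt(c,uv);D=D[c["dep"][uv[:,1],uv[:,0]]>0]
T=(D-s["position"])@R
for z in range(20,200,20):
    k=(D[:,2]>z)&(D[:,2]<z+20)&(T[:,1]<-15)&(T[:,1]>-120)&(abs(T[:,0])<70)
    if k.sum()>3: print("z",z,k.sum(),"along",T[k,0].min().round(),T[k,0].max().round(),"tool y max",np.percentile(T[k,1],98).round())
plan([437.5,-317,8],146.5,10)
```

```text
{'clock': 12.55, 'joints': [-0.326, 0.354, -0.353, 0.0, -0.867, -0.258], 'position': [437.194, -316.819, 118.932], 'ee_rot': [-0.474, 0.881, 0.001, -0.001], 'contact_force': [0.814, 1.251, -0.138], 'gripper_width': 29.645}
pred [[315. 182.]
 [315. 283.]
 [314. 197.]]
z 20 142 along -48.0 69.0 tool y max -28.0
z 40 144 along -29.0 38.0 tool y max -33.0
z 60 148 along -13.0 11.0 tool y max -36.0
z 80 133 along -18.0 23.0 tool y max -39.0
z 100 13 along 20.0 26.0 tool y max -119.0
z 120 69 along 7.0 12.0 tool y max -15.0
rv [-0.0, -0.0001, 0.0001]
[[-0.0, 0.0001, 0.0112], [-0.0, 0.0001, 0.0112], [-0.0, 0.0001, 0.0112], [0.0, 0.0001, 0.0112], [0.0, 0.0001, 0.0112], [0.0, 0.0001, 0.0112], [0.0, 0.0001, 0.0112], [0.0, 0.0001, 0.0112], [0.0, 0.0001, 0.0112], [0.0, 0.0001, 0.0112]]
```

View pics/w5.png

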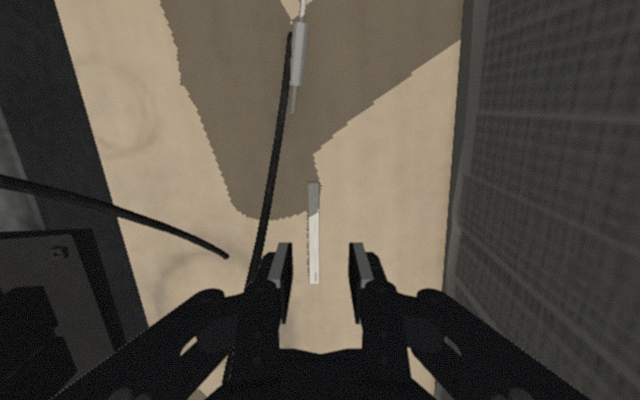

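>>> {"api": "play_rows", "payload": {
  "travel": [
    [0,0.003,0.012],
    [0,0,0.012],
    [0,0,0.012],
    [0,0,0.012],
    [0,0,0.012],
    [0,0,0.01],
    [0,0,0.006],
    [0,0,0]
  ],
  "rotation": [
    [0,0,0],
    [0,0,0],
    [0,0,0],
    [0,0,0],
    [0,0,0],
    [0,0,0],
    [0,0,0],
    [0,0,0]
  ],
  "grip": [0.43,0.43,0.43,0.43,0.43,0.43,0.43,0.43]
}}

```text
clock: 13.27
position: [434.3, -315.5, 43.1]
ee_rot: [-0.473, 0.881, 0.001, -0.001]
contact_force: [0.1, 0.2, -0.7]
gripper_width: 36.4
```

>>> {"api": "play_rows", "payload": {
  "travel": [
    [0,0,0.008],
    [0,0,0.008],
    [0,0,0.006],
    [0,0,0]
  ],
  "rotation": [
    [0,0,0],
    [0,0,0],
    [0,0,0],
    [0,0,0]
  ],
  "grip": [0.43,0.43,0.43,0.43]
}}

```text
clock: 13.6
position: [433.2, -315.2, 20.0]
ee_rot: [-0.473, 0.881, 0.002, -0.001]
contact_force: [0.4, 0.2, -0.1]
gripper_width: 37.0
```

Run:
```python
from h import *
st(); print(np.round(arm.read_state()["joint_efforts"],1))
```

```text
{'clock': 13.6, 'joints': [-0.326, 0.489, -0.455, -0.001, -0.631, -0.259], 'position': [433.177, -315.219, 19.95], 'ee_rot': [-0.473, 0.881, 0.002, -0.001], 'contact_force': [0.356, 0.195, -0.105], 'gripper_width': 36.979}
[  0.1 -37.6  12.2   2.7   0.1   0. ]
```

>>> {"api": "play_rows", "payload": {
  "travel": [
    [0,0,0.006],
    [0,0,0.006],
    [0,0,0.004],
    [0,0,0.002],
    [0,0,0],
    [0,0,0]
  ],
  "rotation": [
    [0,0,0],
    [0,0,0],
    [0,0,0],
    [0,0,0],
    [0,0,0],
    [0,0,0]
  ],
  "grip": [0.43,0.43,0.43,0.43,0.43,0.43]
}}

```text
clock: 14.1
position: [434.1, -315.6, 3.2]
ee_rot: [-0.473, 0.881, 0.001, -0.0]
contact_force: [-0.2, -0.1, 0.8]
gripper_width: 36.9
```

Run:
```python
from h import *
st(); c=cam("wrist"); cv2.imwrite("pics/w6.png",c["im"])
print(np.round(arm.read_state()["joint_efforts"],1), proj(c,[[434,-331,9],[490,-246,9]]).round())
```

```text
{'clock': 14.1, 'joints': [-0.326, 0.516, -0.467, -0.0, -0.589, -0.259], 'position': [434.092, -315.58, 3.212], 'ee_rot': [-0.473, 0.881, 0.001, -0.0], 'contact_force': [-0.23, -0.108, 0.797], 'gripper_width': 36.922}
[ -0.  -37.8  11.2   2.5  -0.   -0. ] [[305. 241.]
 [308. 392.]]
```

>>> {"api": "play_rows", "payload": {
  "travel": [
    [0,0,0],
    [0,0,0],
    [0,0,0],
    [0,0,0],
    [0,0,0],
    [0,0,0],
    [0,0,0],
    [0,0,0]
  ],
  "rotation": [
    [0,0,0],
    [0,0,0],
    [0,0,0],
    [0,0,0],
    [0,0,0],
    [0,0,0],
    [0,0,0],
    [0,0,0]
  ],
  "grip": [0.35,0.27,0.2,0.12,0,0,0,0]
}}

```text
clock: 14.82
position: [434.3, -315.7, 3.7]
ee_rot: [-0.473, 0.881, 0.0, -0.0]
contact_force: [-0.7, 0.0, 5.7]
gripper_width: 8.0
```

Run:
```python
from h import *
st()
```

```text
{'clock': 14.817, 'joints': [-0.326, 0.515, -0.466, 0.0, -0.59, -0.259], 'position': [434.254, -315.664, 3.711], 'ee_rot': [-0.473, 0.881, 0.0, -0.0], 'contact_force': [-0.66, 0.045, 5.742], 'gripper_width': 7.981}
```

Width 8.0 (the 12 mm bar read 9.7), so the stick is gripped. Lifting now, then measuring it in the hand.

>>> {"api": "play_rows", "payload": {
  "travel": [
    [0,0,-0.005],
    [0,0,-0.01],
    [0,0,-0.02],
    [0,0,-0.025],
    [0,0,-0.025],
    [0,0,-0.025],
    [0,0,-0.01],
    [0,0,0],
    [0,0,0]
  ],
  "rotation": [
    [0,0,0],
    [0,0,0],
    [0,0,0],
    [0,0,0],
    [0,0,0],
    [0,0,0],
    [0,0,0],
    [0,0,0],
    [0,0,0]
  ],
  "grip": [0,0,0,0,0,0,0,0,0]
}}

```text
clock: 15.57
position: [433.9, -315.3, 123.3]
ee_rot: [-0.473, 0.881, 0.001, -0.0]
contact_force: [-0.4, 0.3, -0.2]
gripper_width: 8.3
```

Run:
```python
from h import *
st(); c=cam("wrist"); cv2.imwrite("pics/w7.png",c["im"])
s=arm.read_state();R=Ro.from_quat(s["ee_rot"]).as_matrix();p=np.array(s["position"])
hsv=cv2.cvtColor(c["im"],cv2.COLOR_BGR2HSV)
W=lambda x,y,z:p+R@np.array([x,y,z])
print("expected",proj(c,[W(14,0,-6),W(-88,0,-6),W(0,0,-6)]).round())
m=((hsv[...,1]<40)&(hsv[...,2]>140)).astype(np.uint8); n,l,stt,ce=cv2.connectedComponentsWithStats(m)
for i in range(1,n):
    if stt[i,4]>60: print(stt[i],ce[i].round())
```

```text
{'clock': 15.567, 'joints': [-0.326, 0.343, -0.357, -0.001, -0.872, -0.259], 'position': [433.927, -315.337, 123.298], 'ee_rot': [-0.473, 0.881, 0.001, -0.0], 'contact_force': [-0.375, 0.336, -0.181], 'gripper_width': 8.31}
expected [[323. 238.]
 [322. 390.]
 [323. 262.]]
[295   2   7  18  82] [298.  10.]
[288  25  12  62 404] [293.  55.]
```

Run:
```python
import cv2,numpy as np
a=cv2.imread("pics/w7.png"); g=a.max(2); sat=a.max(2).astype(int)-a.min(2)
print("cols",list(range(296,350,3)))
for r in range(222,350,6): print(r,g[r,296:350:3],sat[r,296:350:9])
```

```text
cols [296, 299, 302, 305, 308, 311, 314, 317, 320, 323, 326, 329, 332, 335, 338, 341, 344, 347]
222 [123 177 181 179 176 178 183 182 184 181 188 178 179 179 178 179 181 182] [26 44 45 46 44 44]
228 [182 180 179 183 181 183 179 177 180 179 181 182 182 180 182 182 183 185] [43 43 43 44 44 45]
234 [180 181 178 181 184 157 140 144 145 142 142 150 181 179 184 182 184 182] [45 45 29 31 45 47]
240 [185 182 181 177 180 115  98 103 100 104  97 100 181 177 179 181 180 183] [45 45 10 11 45 42]
246 [186 121  76  78  64  37 130 127 127 131 128  49  62  77  73 108 185 187] [45  6 13 11  3 17]
252 [ 45  70  79  79  65  32 133 129 131 121 129  50  45  76  76  80  36  34] [ 8  1 12  9  3  3]
258 [ 34  78  83  80  46  43 131 127 128 119 131  48  34  77  78  80  44  29] [ 2  5 15  8  1  2]
264 [ 57  81  80  82  36  34 130 127 132 119 129  53  30  75  80  73  70  19] [ 4  3 12  8  4  1]
270 [ 77  77  77  80  15  31 127 128 123 123 129  38  20  76  77  79  75  17] [ 4  3 13 10  5  3]
276 [ 81  76  74  75  16  29 128 126 128 118 130  39   2  76  75  82  78  35] [ 6  1 13 12  1  3]
282 [ 22  16  48 110  25
[... 451 characters left out ...]
0 11  8  4  6]
312 [  9  21  21  11  30  78 127 122 129 135 123 103  22  27  21  21  10  13] [ 2  3 11 10  6  5]
318 [ 21  10  22  31  18 107 127 128 122 133 127 104  23  24  19  19  27  12] [ 4  8 11  7  2  7]
324 [ 13  20  19  48 177 158 126 124 122 133 128 126 177  71  23  24  24  21] [ 9  8 15  9 42  1]
330 [ 17  19  28 117 174 155 124 125 124 116 124 129 179 143  24  28  16  18] [ 8 29  9 12 42  4]
336 [ 20  20  21 120 173 150 125 121 127 117 128 143 173 144  16  24  10  18] [ 3 28 13  8 41  9]
342 [ 22   5  16 129 175 163 124 124 125 121 128 145 180 150  23  17  20  17] [ 9 28 11 12 42  5]
348 [ 23  25   0 164 174 154 121 124 125 116 129 140 183 176  18  23  20  24] [ 6 40 12 10 43  4]
```

Run:
```python
from h import *
xa=np.array([.3873,.922]);ya=np.array([-.922,.3873]);o=np.array([633.9,-31.9])
S=lambda x,y,z:np.r_[o+x*xa+y*ya,z]
c=cam("scene"); w=cam("wrist")  # for K, hand_eye
d=optics.get_image("wrist"); T=np.eye(4);T[:3,:3]=Ro.from_quat([-0.473,0.881,0.002,-0.004]).as_matrix();T[:3,3]=[470.833,-242.311,262.415]
M=T@np.array(d["hand_eye"]);R=M[:3,:3].T
w4=dict(im=cv2.imread("pics/w4.png"),K=np.array(d["camera_matrix"]),R=R,t=-R@M[:3,3],C=M[:3,3])
out=[]
for nm,cc in(("scene",c),("w4",w4)):
    q=proj(cc,[S(-110,-25,30),S(-40,-25,30),S(-40,25,30),S(-110,25,30),S(-110,0,22),S(-40,0,22)])
    print(nm,"pred corners",q.round(1).tolist())
    x0,y0=(q.min(0)-6).astype(int);x1,y1=(q.max(0)+7).astype(int)
    im=cc["im"][y0:y1,x0:x1]; out.append(cv2.resize(im,(390,390*im.shape[0]//im.shape[1]) ,interpolation=cv2.INTER_CUBIC))
    k=390/im.shape[1]
    for a,b in((0,1),(1,2),(2,3),(3,0),(4,5)):
        A=((q[a]-[x0,y0]+.5)*k).astype(int);B=((q[b]-[x0,y0]+.5)*k).astype(int); cv2.line(out[-1],tuple(map(int,A)),tuple(map(int,B)),(0,0,255),1)
H=max(o_.shape[0] for o_ in out)
out=[cv2.copyMakeBorder(o_,0,H-o_.shape[0],0,10,0) for o_ in out]; cv2.imwrite("pics/blk.png",np.hstack(out)); print(np.hstack(out).shape)
```

```text
scene pred corners [[351.4, 248.6], [374.8, 261.9], [383.7, 248.0], [360.7, 235.4], [355.8, 243.5], [378.8, 256.3]]
w4 pred corners [[274.8, 279.4], [285.5, 318.9], [317.8, 313.6], [308.7, 273.7], [292.1, 273.6], [301.9, 312.7]]
(403, 800, 3)
```

View pics/blk.png

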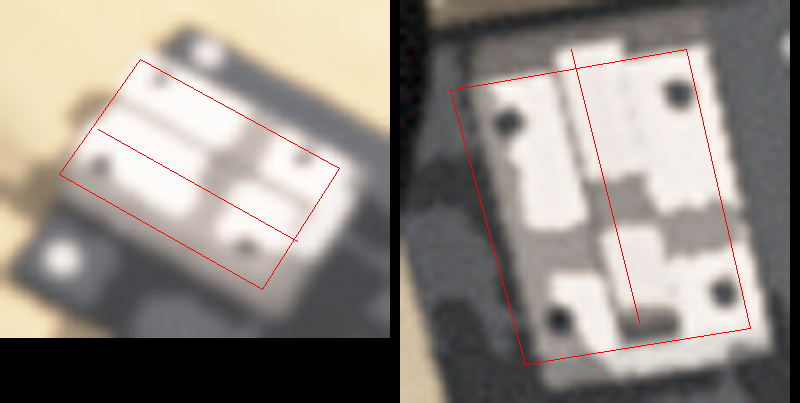

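Both views show the holes' midline about 3–4 mm to +y of my stand estimate, so I shift the groove line by 3.3 mm in +y; the yaw agrees. I'll carry the stick around the cable on the divider side.

Run:
```python
from h import *
plan([470,-235,185],150,6)
```

```text
rv [0.0008, -0.0001, -0.0103]
[[-0.0145, 0.0023, -0.0106], [-0.0145, 0.0022, -0.0106], [-0.0146, 0.002, -0.0106], [-0.0146, 0.0019, -0.0106], [-0.0146, 0.0017, -0.0106], [-0.0146, 0.0015, -0.0106]]
```

>>> {"api": "play_rows", "payload": {
  "travel": [
    [-0.0145,0.0023,-0.0106],
    [-0.0145,0.0022,-0.0106],
    [-0.0146,0.002,-0.0106],
    [-0.0146,0.0019,-0.0106],
    [-0.0146,0.0017,-0.0106],
    [-0.0146,0.0015,-0.0106],
    [0,0,0]
  ],
  "rotation": [
    [0.0008,0,-0.0103],
    [0.0008,0,-0.0103],
    [0.0008,0,-0.0103],
    [0.0008,0,-0.0103],
    [0.0008,0,-0.0103],
    [0.0008,0,-0.0103],
    [0,0,0]
  ],
  "grip": [0,0,0,0,0,0,0]
}}

```text
clock: 16.35
position: [472.5, -234.2, 188.0]
ee_rot: [-0.501, 0.865, -0.003, 0.002]
contact_force: [1.5, -1.0, 0.3]
gripper_width: 8.3
```

Run:
```python
from h import *
st(); plan([545,-168,130],157.2,6)
```

```text
{'clock': 16.35, 'joints': [-0.151, 0.254, -0.301, 0.002, -1.011, -0.371], 'position': [472.463, -234.157, 187.955], 'ee_rot': [-0.501, 0.865, -0.003, 0.002], 'contact_force': [1.451, -1.036, 0.288], 'gripper_width': 8.284}
rv [-0.001, -0.0, -0.0204]
[[-0.0156, -0.0049, 0.0097], [-0.0155, -0.0053, 0.0097], [-0.0154, -0.0056, 0.0097], [-0.0152, -0.0059, 0.0097], [-0.0151, -0.0062, 0.0097], [-0.015, -0.0066, 0.0097]]
```

>>> {"api": "play_rows", "payload": {
  "travel": [
    [-0.0156,-0.0049,0.0097],
    [-0.0155,-0.0053,0.0097],
    [-0.0154,-0.0056,0.0097],
    [-0.0152,-0.0059,0.0097],
    [-0.0151,-0.0062,0.0097],
    [-0.015,-0.0066,0.0097],
    [0,0,0],
    [0,0,0]
  ],
  "rotation": [
    [0,0,-0.0204],
    [0,0,-0.0204],
    [0,0,-0.0204],
    [0,0,-0.0204],
    [0,0,-0.0204],
    [0,0,-0.0204],
    [0,0,0],
    [0,0,0]
  ],
  "grip": [0,0,0,0,0,0,0,0]
}}

```text
clock: 17.02
position: [543.8, -168.4, 127.2]
ee_rot: [-0.553, 0.833, -0.001, -0.0]
contact_force: [-0.9, -0.0, 0.4]
gripper_width: 8.1
```

Run:
```python
from h import *
st()
s=lambda x,y:np.array([633.9,-31.9])+x*np.array([.3873,.922])+y*np.array([-.922,.3873])
print(s(-150,3.3)); plan([*s(-150,3.3),50],157.2,6)
```

```text
{'clock': 17.017, 'joints': [-0.015, 0.387, -0.275, 0.002, -0.909, -0.386], 'position': [543.785, -168.399, 127.226], 'ee_rot': [-0.553, 0.833, -0.001, -0.0], 'contact_force': [-0.891, -0.002, 0.361], 'gripper_width': 8.052}
[ 572.7624  -168.92191]
rv [-0.0002, -0.0003, -0.0002]
[[-0.0018, -0.0045, 0.0129], [-0.0018, -0.0045, 0.0129], [-0.0018, -0.0045, 0.0129], [-0.0018, -0.0045, 0.0129], [-0.0018, -0.0045, 0.0129], [-0.0018, -0.0045, 0.0129]]
```

>>> {"api": "play_rows", "payload": {
  "travel": [
    [-0.0018,-0.0045,0.0129],
    [-0.0018,-0.0045,0.0129],
    [-0.0018,-0.0045,0.0129],
    [-0.0018,-0.0045,0.0129],
    [-0.0018,-0.0045,0.0129],
    [-0.0018,-0.0045,0.0129],
    [0,0,0],
    [0,0,0],
    [0,0,0]
  ],
  "rotation": [
    [0,0,0],
    [0,0,0],
    [0,0,0],
    [0,0,0],
    [0,0,0],
    [0,0,0],
    [0,0,0],
    [0,0,0],
    [0,0,0]
  ],
  "grip": [0,0,0,0,0,0,0,0,0]
}}

```text
clock: 17.77
position: [572.9, -170.2, 51.5]
ee_rot: [-0.552, 0.834, -0.002, 0.001]
contact_force: [-1.1, 1.0, 0.5]
gripper_width: 8.2
```

```bash
cat >> h.py <<'E'
def loc():
    s=arm.read_state(); p=np.array(s["position"]); d=p[:2]-[633.9,-31.9]; f=np.array(s["contact_force"]); xa=np.array([.3873,.922]);ya=np.array([-.922,.3873])
    R=Ro.from_quat(s["ee_rot"]).as_matrix(); print("x,y,z",(d@xa).round(1),(d@ya).round(1),p[2].round(1),"F",(f[:2]@xa).round(1),(f[:2]@ya).round(1),f[2].round(1),"M",np.round(R.T@np.array(s["wrist_torque"]),2),"yaw",np.degrees(np.arctan2(R[1,1],R[0,1])).round(1),"tz",R[:2,2].round(3),"t",s["clock"])
E
python3 - <<'E'
from h import *
loc()
c=cam("scene"); 
S=lambda x,y,z:np.r_[np.array([633.9,-31.9])+x*np.array([.3873,.922])+y*np.array([-.922,.3873]),z]
cv2.imwrite("pics/s6.png",cv2.resize(c["im"][210:290,320:420],None,fx=8,fy=7,interpolation=cv2.INTER_CUBIC))
# compare stick centreline (white brightest) with holes/ groove in the image rows: sample across y at z=55 for several x
g=c["im"].astype(int).sum(2)/3
for x in(-110,-90,-75):
    uv=proj(c,[S(x,y,54) for y in np.arange(-20,28,2)]); print(x,[int(cv2.getRectSubPix(g.astype(np.float32),(1,1),tuple(map(float,q)))[0,0]) for q in uv])
E
```

```text
x,y,z -151.2 2.6 51.5 F 0.5 1.4 0.5 M [-0.05 -0.   -0.  ] yaw 157.0 tz [ 0.003 -0.002] t 17.7667
-110 [136, 134, 134, 134, 133, 133, 136, 143, 156, 173, 188, 186, 173, 161, 147, 140, 137, 137, 137, 140, 144, 155, 172, 190]
-90 [222, 206, 203, 217, 231, 229, 215, 188, 174, 196, 220, 235, 239, 238, 228, 216, 191, 161, 150, 151, 177, 203, 209, 203]
-75 [223, 208, 204, 219, 231, 229, 212, 187, 183, 202, 223, 239, 242, 242, 240, 234, 218, 188, 150, 123, 112, 109, 111, 121]
```

>>> {"api": "play_rows", "payload": {
  "travel": [
    [0,0.0007,0.006],
    [0,0,0.006],
    [0,0,0.004],
    [0,0,0.002],
    [0,0,0.002],
    [0,0,0],
    [0,0,0]
  ],
  "rotation": [
    [0,0,0],
    [0,0,0],
    [0,0,0],
    [0,0,0],
    [0,0,0],
    [0,0,0],
    [0,0,0]
  ],
  "grip": [0,0,0,0,0,0,0]
}}

```text
clock: 18.4
position: [572.2, -169.9, 31.4]
ee_rot: [-0.552, 0.834, -0.002, 0.001]
contact_force: [-0.7, -0.5, -0.7]
gripper_width: 8.1
```

```bash
python3 -c "
from h import *
loc()"
```

```text
x,y,z -151.1 3.5 31.4 F -0.7 0.5 -0.7 M [-0.02  0.02  0.01] yaw 157.0 tz [ 0.003 -0.002] t 18.4
```

>>> {"api": "play_rows", "payload": {
  "travel": [
    [0,0,0.0015],
    [0,0,0.0015],
    [0,0,0.001],
    [0,0,0]
  ],
  "rotation": [
    [0,0,0],
    [0,0,0],
    [0,0,0],
    [0,0,0]
  ],
  "grip": [0,0,0,0]
}}

```text
clock: 18.73
position: [572.0, -169.9, 27.2]
ee_rot: [-0.552, 0.834, -0.001, 0.0]
contact_force: [0.1, 0.3, -0.4]
gripper_width: 8.2
```

```bash
python3 -c "
from h import *
loc()"
```

```text
x,y,z -151.2 3.7 27.2 F 0.3 0.0 -0.4 M [-0.    0.06 -0.07] yaw 157.0 tz [ 0.002 -0.002] t 18.7333
```

>>> {"api": "play_rows", "payload": {
  "travel": [
    [0,0,0.001],
    [0,0,0]
  ],
  "rotation": [
    [0,0,0],
    [0,0,0]
  ],
  "grip": [0,0]
}}

```text
clock: 18.9
position: [572.1, -169.9, 26.3]
ee_rot: [-0.552, 0.834, -0.002, 0.001]
contact_force: [-0.0, -0.5, -0.4]
gripper_width: 8.3
```

```bash
python3 -c "
from h import *
loc()"
```

```text
x,y,z -151.2 3.6 26.3 F -0.5 -0.2 -0.4 M [ 0.02  0.03 -0.  ] yaw 157.0 tz [ 0.003 -0.002] t 18.9
```

>>> {"api": "play_rows", "payload": {
  "travel": [
    [0,0,0.0008],
    [-0.002,0,0],
    [-0.002,0,0],
    [-0.002,0,0],
    [-0.002,0,0],
    [-0.002,0,0],
    [-0.002,0,0],
    [-0.002,0,0],
    [0,0,0]
  ],
  "rotation": [
    [0,0,0],
    [0,0,0],
    [0,0,0],
    [0,0,0],
    [0,0,0],
    [0,0,0],
    [0,0,0],
    [0,0,0],
    [0,0,0]
  ],
  "grip": [0,0,0,0,0,0,0,0,0]
}}

```text
clock: 19.65
position: [577.9, -156.6, 25.7]
ee_rot: [-0.552, 0.834, -0.002, 0.001]
contact_force: [1.2, -0.2, 1.1]
gripper_width: 8.3
```

```bash
python3 -c "
from h import *
loc()"
```

```text
x,y,z -136.6 3.3 25.7 F 0.3 -1.1 1.1 M [-0.03 -0.26 -0.02] yaw 157.1 tz [ 0.003 -0.002] t 19.65
```

Sliding freely with light floor contact. Small steps to the stop.

>>> {"api": "play_rows", "payload": {
  "travel": [
    [-0.001,0,0],
    [-0.001,0,0],
    [-0.001,0,0],
    [-0.001,0,0],
    [0,0,0]
  ],
  "rotation": [
    [0,0,0],
    [0,0,0],
    [0,0,0],
    [0,0,0],
    [0,0,0]
  ],
  "grip": [0,0,0,0,0]
}}

```text
clock: 20.07
position: [579.3, -153.2, 25.7]
ee_rot: [-0.552, 0.834, -0.002, 0.001]
contact_force: [0.6, -0.4, 1.3]
gripper_width: 8.3
```

```bash
python3 -c "
from h import *
loc()"
```

```text
x,y,z -133.0 3.4 25.7 F -0.2 -0.7 1.3 M [-0.07  0.09 -0.06] yaw 157.0 tz [ 0.003 -0.002] t 20.0667
```

>>> {"api": "play_rows", "payload": {
  "travel": [
    [-0.001,0,0],
    [-0.001,0,0],
    [-0.001,0,0],
    [0,0,0]
  ],
  "rotation": [
    [0,0,0],
    [0,0,0],
    [0,0,0],
    [0,0,0]
  ],
  "grip": [0,0,0,0]
}}

```text
clock: 20.4
position: [580.5, -150.4, 25.7]
ee_rot: [-0.552, 0.834, -0.002, 0.001]
contact_force: [0.2, -0.0, 2.0]
gripper_width: 8.8
```

```bash
python3 -c "
from h import *
loc()"
```

```text
x,y,z -130.0 3.4 25.7 F 0.0 -0.2 2.0 M [-0.06  0.07  0.01] yaw 157.0 tz [ 0.003 -0.002] t 20.4
```

>>> {"api": "play_rows", "payload": {
  "travel": [
    [-0.001,0,0],
    [-0.001,0,0],
    [-0.001,0,0],
    [0,0,0]
  ],
  "rotation": [
    [0,0,0],
    [0,0,0],
    [0,0,0],
    [0,0,0]
  ],
  "grip": [0,0,0,0]
}}

```text
clock: 20.73
position: [580.1, -149.7, 25.6]
ee_rot: [-0.552, 0.834, -0.002, -0.001]
contact_force: [-2.5, -9.1, 2.7]
gripper_width: 8.4
```

```bash
python3 -c "
from h import *
loc()"
```

```text
x,y,z -129.5 3.9 25.6 F -9.3 -1.2 2.7 M [ 0.31  2.59 -0.  ] yaw 157.0 tz [-0.    -0.004] t 20.7333
```

Stop felt (−9 N at x≈−129.5). I'll relieve most of it, release, and lift.

>>> {"api": "play_rows", "payload": {
  "travel": [
    [0.0016,0,0],
    [0,0,0],
    [0,0,0]
  ],
  "rotation": [
    [0,0,0],
    [0,0,0],
    [0,0,0]
  ],
  "grip": [0,0,0]
}}

```text
clock: 20.98
position: [580.3, -149.9, 25.7]
ee_rot: [-0.552, 0.834, -0.002, -0.0]
contact_force: [-1.9, -4.6, 3.0]
gripper_width: 8.4
```

```bash
python3 -c "
from h import *
loc()"
```

```text
x,y,z -129.6 3.7 25.7 F -4.9 -0.0 3.0 M [0.09 1.62 0.03] yaw 157.0 tz [ 0.002 -0.003] t 20.9833
```

>>> {"api": "play_rows", "payload": {
  "travel": [
    [0,0,0],
    [0,0,0],
    [0,0,0],
    [0,0,0],
    [0,0,0],
    [0,0,-0.005],
    [0,0,-0.01],
    [0,0,-0.015],
    [0,0,-0.02],
    [0,0,-0.02],
    [0,0,0]
  ],
  "rotation": [
    [0,0,0],
    [0,0,0],
    [0,0,0],
    [0,0,0],
    [0,0,0],
    [0,0,0],
    [0,0,0],
    [0,0,0],
    [0,0,0],
    [0,0,0],
    [0,0,0]
  ],
  "grip": [0.1,0.15,0.2,0.3,0.35,0.35,0.35,0.35,0.35,0.35,0.35]
}}

```text
clock: 21.9
position: [583.9, -149.4, 101.2]
ee_rot: [-0.553, 0.833, -0.005, 0.004]
contact_force: [0.9, -0.5, 0.4]
gripper_width: 29.7
```

Run:
```python
from h import *
loc(); c=cam("wrist"); cv2.imwrite("pics/w8.png",c["im"])
xa=np.array([.3873,.922]);ya=np.array([-.922,.3873])
S=lambda x,y,z:np.r_[np.array([633.9,-31.9])+x*xa+y*ya,z]
g=c["im"].max(2).astype(np.float32)
# outer end of stick expected x=-142 top z 31: scan along centre line
for y in (1,3.5,6):
    xs=np.arange(-160,-112,3); print(y,[(int(x),int(g[int(v),int(u)])) for x,(u,v) in zip(xs,proj(c,[S(x,y,31) for x in xs])) if 0<=v<400])
for x in (-135,-120):
    ys=np.arange(-14,22,2); print(x,[(int(y),int(g[int(v),int(u)])) for y,(u,v) in zip(ys,proj(c,[S(x,y,31) for y in ys])) if 0<=v<400])
```

```text
x,y,z -127.7 0.6 101.2 F -0.1 -1.1 0.4 M [ 0.04 -0.   -0.01] yaw 157.1 tz [ 0.013 -0.003] t 21.9
1 [(-160, 82), (-157, 85), (-154, 88), (-151, 92), (-148, 90), (-145, 92), (-142, 97), (-139, 115), (-136, 117), (-133, 114), (-130, 116), (-127, 111), (-124, 114), (-121, 125), (-118, 179), (-115, 189)]
3.5 [(-160, 86), (-157, 88), (-154, 91), (-151, 93), (-148, 89), (-145, 96), (-142, 98), (-139, 109), (-136, 112), (-133, 116), (-130, 118), (-127, 112), (-124, 112), (-121, 116), (-118, 113), (-115, 149)]
6 [(-160, 87), (-157, 91), (-154, 94), (-151, 95), (-148, 97), (-145, 92), (-142, 98), (-139, 113), (-136, 119), (-133, 111), (-130, 113), (-127, 110), (-124, 114), (-121, 114), (-118, 114), (-115, 112)]
-135 [(-14, 96), (-12, 94), (-10, 92), (-8, 84), (-6, 132), (-4, 92), (-2, 86), (0, 121), (2, 115), (4, 114), (6, 115), (8, 114), (10, 96), (12, 95), (14, 98), (16, 104), (18, 103), (20, 98)]
-120 [(-14, 36), (-12, 41), (-10, 36), (-8, 41), (-6, 42), (-4, 40), (-2, 60), (0, 172), (2, 115), (4, 111), (6, 117), (8, 105), (10, 43), (12, 45), (14, 47), (16, 47), (18, 52), (20, 49)]
```

>>> {"api": "play_rows", "payload": {
  "travel": [
    [0,0,-0.02],
    [0,0,-0.025],
    [0,0,-0.025],
    [0.01,0,-0.025],
    [0.02,0,-0.025],
    [0.02,0,-0.025],
    [0.02,0,-0.02],
    [0.02,0,0],
    [0,0,0],
    [0,0,0],
    [0,0,0]
  ],
  "rotation": [
    [0,0,0],
    [0,0,0],
    [0,0,0],
    [0,0,0],
    [0,0,0],
    [0,0,0],
    [0,0,0],
    [0,0,0],
    [0,0,0],
    [0,0,0],
    [0,0,0]
  ],
  "grip": [0.35,0.35,0.35,0.35,0.35,0.35,0.35,0.35,0.35,0.35,0.35]
}}

```text
clock: 22.87
position: [544.7, -231.2, 259.8]
ee_rot: [-0.552, 0.834, -0.001, 0.0]
contact_force: [-0.3, -0.3, 0.1]
gripper_width: 29.6
```

Run:
```python
from h import *
loc(); xa=np.array([.3873,.922]);ya=np.array([-.922,.3873])
S=lambda x,y,z:np.r_[np.array([633.9,-31.9])+x*xa+y*ya,z]
for n in("wrist","scene"):
    c=cam(n); cv2.imwrite(f"pics/end_{n}.png",c["im"]); g=c["im"].max(2); b=c["im"].astype(int); 
    def ok(q): return 0<=q[0]<640 and 0<=q[1]<400
    for y in(0,4,8):
        xs=np.arange(-154,-26,4); print(n,"y",y,[(int(x),int(g[int(q[1]),int(q[0])])) for x,q in zip(xs,proj(c,[S(x,y,31) for x in xs])) if ok(q)])
    v,u=np.mgrid[0:400,0:640];D=dpt(c,np.c_[u.ravel(),v.ravel()]);d=D[:,:2]-[633.9,-31.9];X=d@xa;Y=d@ya
    k=(abs(Y-3)<70)&(X>0)&(X<130)&(D[:,2]>240)&(D[:,2]<285); 
    if k.sum()>5: print(n,"bar pts",k.sum(),np.median(np.c_[X,Y,D[:,2]][k],0).round(1))
    k=(abs(Y-3)<15)&(X>65)&(X<125)&(D[:,2]>55)&(D[:,2]<120)
    if k.sum()>5: print(n,"drum top",k.sum(),np.median(np.c_[X,Y,D[:,2]][k],0).round(1), D[k,2].max().round())
```

```text
x,y,z -218.3 5.1 259.8 F -0.5 0.2 0.1 M [ 0.02 -0.03 -0.01] yaw 157.0 tz [ 0.001 -0.001] t 22.8667
wrist y 0 [(-154, 114), (-150, 118), (-146, 122), (-142, 156), (-138, 240), (-134, 239), (-130, 239), (-126, 237), (-122, 239), (-118, 237), (-114, 238), (-110, 236), (-106, 232), (-102, 233), (-98, 235), (-94, 233), (-90, 231), (-86, 230), (-82, 230), (-78, 230), (-74, 214), (-70, 152), (-66, 168), (-62, 159), (-58, 190), (-54, 233), (-50, 236), (-46, 230), (-42, 228), (-38, 225), (-34, 191), (-30, 62)]
wrist y 4 [(-154, 126), (-150, 125), (-146, 124), (-142, 161), (-138, 239), (-134, 235), (-130, 235), (-126, 235), (-122, 235), (-118, 238), (-114, 237), (-110, 236), (-106, 238), (-102, 237), (-98, 237), (-94, 236), (-90, 237), (-86, 234), (-82, 237), (-78, 237), (-74, 237), (-70, 170), (-66, 146), (-62, 150), (-58, 226), (-54, 237), (-50, 236), (-46, 236), (-42, 240), (-38, 228), (-34, 196), (-30, 53)]
wrist y 8 [(-154, 193), (-150, 199), (-146, 192), (-142, 158), (-138, 224), (-134, 217), (-130, 217), (-126, 215), (-122, 210), (-118, 214), (-114, 220), (-110, 225), (-106, 223), (-102
[... 828 characters left out ...]
8, 248), (-94, 246), (-90, 250), (-86, 249), (-82, 247), (-78, 245), (-74, 243), (-70, 190), (-66, 182), (-62, 186), (-58, 243), (-54, 247), (-50, 249), (-46, 246), (-42, 246), (-38, 238), (-34, 241), (-30, 199)]
scene y 8 [(-154, 240), (-150, 240), (-146, 239), (-142, 237), (-138, 244), (-134, 249), (-130, 248), (-126, 246), (-122, 247), (-118, 245), (-114, 244), (-110, 244), (-106, 243), (-102, 244), (-98, 242), (-94, 242), (-90, 243), (-86, 244), (-82, 245), (-78, 241), (-74, 231), (-70, 208), (-66, 178), (-62, 184), (-58, 225), (-54, 246), (-50, 244), (-46, 242), (-42, 237), (-38, 240), (-34, 243), (-30, 174)]
scene bar pts 285 [ 53.8  -3.3 265.8]
scene drum top 179 [84.5  2.4 88.3] 93.0
```

```bash
python3 -c "
from h import *
print(workorder.job_done())"
```

```text
the job is handed in; nothing more can be done
None
```

I opened the hold-down arm onto its buffer, laid the white stick in the groove and slid it against the end stop. The job was handed in at 22.9 s of robot time.

**Arm:** I gripped the bar and swung it over slowly in steps. The counterweight met the buffer at about 1.75 rad. My last step there pushed the force at the bar to about 12 N (baseline about 1.5 N) for one reading, and I backed off at once. That is close to the forcing limit of some 10 N, and I can't tell from the readings whether it counts as forced. After release the arm stayed open; the last depth check had the bar at 266 mm height, with the drum on the buffer.

**Stick:** It slid freely along the groove until I felt the stop at about 9 N, well under its 25 N limit. I eased that to about 5 N before letting go. The last images show its outer end at about x −141 mm (nominal −142 mm), within measuring error of home.

**Other checks:**
- My first stand position was 3–4 mm off sideways according to two camera views, so I corrected it before placing the stick.
- The gripper was clear, with no contact force, at hand-in.
- I did not touch the other objects, but I did not measure their positions again at the end.

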